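# Put the car kit away in the tilt-out bin

### The arm

A 6-joint arm with a two-finger parallel gripper is mounted at the origin on the work surface. World frame = base frame: x ahead of the robot, y to its left, z up, the work surface at z = 0. Lengths are in m, angles in rad, forces in N, time in s.
With the tool pointing down it reaches from about 0.325 to 0.9 m from the base axis. Payload 6.1 kg.
Tool frame: the origin (TCP) lies on the centre line of the jaws, within the pads' length; the fingertips stand 25 mm ahead of it and the grasp point (between the pads) lies 6 mm ahead of it; z points along the fingers, y is the direction in which the jaws open and shut (so a half turn about z gives the same grasp; the last joint's range is limited). The gripper opens to 85 mm and grips with 20 to 120 N. Pads are 22 mm wide; open, the fingers measure 114 mm over their backs; the gripper's body (76 mm by 85 mm) begins 54 mm behind the grasp point. The pads swing forward as they close: fully open they stand 13 mm farther back than shut.
Start: joints at [-1.433, 0.22, 1.526, -0, 1.395, -0.126], TCP at [0.163, -0.603, 0.256] pointing down, gripper open.
Joint ranges: [-2.98, 2.98], [-0.91, 2.08], [0.09, 2.57], [-1.24, 4.39], [0.2, 2.65], [-2.68, 2.68]. Speed limits (rad/s): [2.57, 2.57, 3.01, 3.14, 3.14, 3.14].

### API

Orientations are given as a unit quaternion [x, y, z, w].
In Python, from station import get_state, read_camera, hand_in gives the robot as it stands.
- The arm moves only by the tool move_arm, never from a script. Its argument "series" is a list of rows, each an object of numbers: "fingers": the opening, from -1 (shut) to 1 (fully open); "tx", "ty", "tz": the shift along the tool's x, y, z in m; "wx", "wy", "wz": the turn, a rotation vector about the tool's x, y, z in degrees. In form: [{"fingers": .., "tx": .., "ty": .., "tz": .., "wx": .., "wy": .., "wz": ..}, ...]. A call has 1 to 20 rows; each row is the pose to reach, as a shift and turn from the pose commanded when the call began, along the tool's axes at that moment; what a row does not reach only later rows make up. A row lasts 1/10 s, in which the tool goes at most 50 mm and 8.59 degrees, less where a joint would pass 70% of its speed; a pose out of reach is approached as far as the arm can. A call with a gripper value outside its range is refused whole. The fingers move at their own pace and stop on an object; "grip_force" is the grip in N (left out, the last holds). Time passes only in rows, so rows that repeat a pose let the fingers close. It gives the time, the measured TCP pose, the force and the opening at its end, in the units of the state.
- get_state(): the state, without advancing time (a new reading comes with each control period).
- read_camera(name): name is "scene" or "top"; returns a dict with "frame" (384x512x3 uint8, red, green, blue), "vfov" (degrees; the focal length in pixels is half the picture's height over the tangent of half this angle, whatever the lens; pixels are square), "cx", "cy" (the principal point, pixels), "k1" (the pictures are not rectified: a ray, as slopes to the right and down, at radius r is drawn at 1 + k1 r^2 times it, then the intrinsics apply), "rvec" (rotation vector, rad) and "tvec" (3), from world to camera coordinates, as OpenCV has them. Camera axes: x right, y down, z forward; pixel columns grow to the right and rows downward; lengths in m; the calibration is good to about 2 mm. A picture is of the moment at which its call begins. There is no depth.
- hand_in(): hands the job in, once; it reports no verdict.
The state is a dict: "time_s": time; "qpos": joint angles; "joint_velocities": joint speeds; "joint_torque": joint torques, N m; "tool_pos": TCP position; "orientation": TCP orientation; "wrist_force": force on the tool from outside, world axes, zero at the start; "moment": the same for the moment, N m; "gripper_width": finger opening in m.
Only numpy, scipy, OpenCV 4.12 (cv2) and the standard library are available. Lean on these libraries where they do the work, as an engineer would, in place of code of your own. Each camera call takes 0.05 s, during which the arm holds its last target.

### The job

Put the car things away in the cream tilt-out bin: tip its front open, then take the tire gauge from the mesh tray and lay it in the long cradle with the small notches, and after it lay the short thick torch in the short cradle with the big notches. Let each one settle down into its two notches before you let go of it, one after the other. Then tip the front fully shut again with both lying in their cradles, leaving the power bank, travel case and door stopper where they are.

Things in the scene. Friction and masses are not known exactly. Their poses are not given: they have to be found in the camera images.
- bin_housing: Fixed housing of the cream plastic tilt-out bin, 160 deep (x) x 300 wide (y) x 173 mm high (z). Origin: on the table under the middle of its front edge; +x points into the bin, away from the robot, z up. Its top is a closed 5 mm sheet from x = 30 to 160 mm, which covers the cradles while the front is shut. Its open front is filled by the tilting front.
- bin_front (a joint): Tilt of the front: 0 shut (upright), 0.95 rad fully open at a stop; starts 0 to 0.1. Hinge along housing y at x 0, z 12 mm; opening swings its top to housing -x and down. Stays where left (2 to 4 N at the tab moves it). Front frame: origin mid-hinge, x inward, z up the panel. Panel 8 mm thick (x 0 to 8), 300 wide, 160 high, with a tab on top, cradles inside, clear from above when open.
- tab (a point): Middle of the top edge of the upright tab on the front: (4, 0, 200) mm in the front's frame; when shut 212 mm above the table, 39 mm above the housing's top. Tab 70 wide (y), 8 thick (x), standing 40 mm above the panel. Free space behind it above the housing's top: hook it from behind to open, push it from its front to shut. Axes: those of the front.
- gauge_seat (a point): Middle of the gauge's axis when seated in the long cradle: (60, 66, 105) mm in the front's frame, whose axes it has; the gauge lies along y, either way round. Cradle: two ribs 12 mm thick at y +-40 mm from here, each a 90-degree V notch, walls 20 mm; between the ribs is room for fingers. The V leans 0.475 rad inward when shut, as much outward when open, so round things stay put.
- torch_seat (a point): Middle of the torch's axis when seated in the short cradle: (60, -78, 105) mm in the front's frame, whose axes it has; the torch lies along y, either way round. Cradle: two ribs 12 mm thick at y +-32 mm from here, each with a 90-degree V notch, walls 30 mm long, leaning as the long cradle's do; room for fingers between the ribs.
- gauge: Pencil-type tire gauge, bare aluminium, lying. Origin: middle of its length on its axis; x along it. Barrel 16 mm in diameter from x = -56 to +60 mm, steel ball end 16 mm in diameter at -66 mm, thin white rod 8 mm in diameter to +74 mm; 148 mm long in all; about 60 g. May roll.
- torch: Pocket torch, a plain aluminium cylinder with dark rings, 30 mm in diameter, 100 mm long, lying. Origin: its centre, x along it; about 110 g. May roll.
- tray: Black steel mesh tray, fixed, 220 (x) x 350 (y), floor top 4 mm above the table, walls 24 mm high. Origin: under its centre. The gauge and the torch lie in its half on the -y side, roughly along its y, either one nearer to the robot.
- powerbank: Slate grey power bank, 105 (x) x 62 x 16, in the tray. Origin: centre of its underside. Leave alone.
- travel_case: White toothbrush travel case, 200 (x) x 40 x 28, in the tray. Origin: centre of its underside. Leave alone.
- door_stopper: Red plastic door stopper, a stepped wedge 40 (x) x 110 (y) x 32, on the table beyond the tray. Origin: centre of its underside. Leave alone.
Mind the look-alikes: they are no part of the job. Leave any blue look-alike of the gauge alone.

How it is judged:
On the way, in this order (a step that is already met when the one before it is completed fails the run):
1. the front of the bin is tipped open (value of joint bin_front above 0.6 rad), for 0.2 s.
2. the gauge is settled in both notches of the long cradle, resting on it while still held (angle between the x axis of gauge and the y axis of gauge_seat, either way round below 0.1 rad and x of gauge in the frame of gauge_seat between -0.006 and 0.006 m and y of gauge in the frame of gauge_seat between -0.014 and 0.014 m and z of gauge in the frame of gauge_seat between -0.006 and 0.006 m and contact force between the fingers and gauge above 0.2 N and contact force between gauge and bin_housing above 0.05 N), for 0.05 s.
3. the gauge is let go and stays in the long cradle (angle between the x axis of gauge and the y axis of gauge_seat, either way round below 0.1 rad and x of gauge in the frame of gauge_seat between -0.006 and 0.006 m and y of gauge in the frame of gauge_seat between -0.014 and 0.014 m and z of gauge in the frame of gauge_seat between -0.006 and 0.006 m and contact force between the fingers and gauge below 0.02 N), for 0.2 s.
4. the torch is settled in both notches of the short cradle, resting on it while still held (angle between the x axis of torch and the y axis of torch_seat, either way round below 0.1 rad and x of torch in the frame of torch_seat between -0.006 and 0.006 m and y of torch in the frame of torch_seat between -0.014 and 0.014 m and z of torch in the frame of torch_seat between -0.006 and 0.006 m and contact force between the fingers and torch above 0.2 N and contact force between torch and bin_housing above 0.05 N), for 0.05 s.
5. the torch is let go and stays in the short cradle (angle between the x axis of torch and the y axis of torch_seat, either way round below 0.1 rad and x of torch in the frame of torch_seat between -0.006 and 0.006 m and y of torch in the frame of torch_seat between -0.014 and 0.014 m and z of torch in the frame of torch_seat between -0.006 and 0.006 m and contact force between the fingers and torch below 0.02 N), for 0.2 s.
At the end, for the whole second after the job is handed in: Front shut within 0.06 rad. Gauge in the long, torch in the short cradle: axis within 6 mm and 0.1 rad of the seated line, middle within 14 mm lengthwise, at rest, released. Power bank, travel case and door stopper never moved over 25 mm (value of joint bin_front below 0.06 rad and angle between the x axis of gauge and the y axis of gauge_seat, either way round below 0.1 rad and x of gauge in the frame of gauge_seat between -0.006 and 0.006 m and y of gauge in the frame of gauge_seat between -0.014 and 0.014 m and z of gauge in the frame of gauge_seat between -0.006 and 0.006 m and angle between the x axis of torch and the y axis of torch_seat, either way round below 0.1 rad and x of torch in the frame of torch_seat between -0.006 and 0.006 m and y of torch in the frame of torch_seat between -0.014 and 0.014 m and z of torch in the frame of torch_seat between -0.006 and 0.006 m and linear speed of each of gauge, torch below 0.02 m/s); the robot touches nothing.
It fails at once if the power bank is moved by more than 25 mm (distance of powerbank from where it was at the start of the episode above 0.025 m).
It fails at once if the travel case is moved by more than 25 mm (distance of travel_case from where it was at the start of the episode above 0.025 m).
It fails at once if the door stopper is moved by more than 25 mm (distance of door_stopper from where it was at the start of the episode above 0.025 m).
It also fails if it takes over 72 s, if anything falls off the work surface, if the arm or the gripper's body presses on something with over 40 N, if the wrist force passes 120 N, or if a joint passes its speed limit or range.

## Working session

There is one attempt and no reset: what is moved stays moved. The work goes in short steps, Python scripts to look and compute and a tool call to move; the robot and the scene stay as the last step left them, time stands still between calls to the robot, and variables do not carry over. Pictures are saved under pics/ and viewed, and the job is handed in when it is done.

Besides the shell and the picture viewer there is one more tool, called in YAML: its name, and indented under it one key for each argument. move_arm: Moves the arm, as the interface text tells. Its arguments: {"type":"object","properties":{"series":{"type":"array","items":{"type":"object","properties":{"fingers":{"type":"number"},"tx":{"type":"number"},"ty":{"type":"number"},"tz":{"type":"number"},"wx":{"type":"number"},"wy":{"type":"number"},"wz":{"type":"number"}}}},"grip_force":{"type":"number"}},"required":["series"]}

```bash
ls; mkdir -p pics
cat > h.py <<'E'
import numpy as np, cv2
from station import get_state, read_camera, hand_in
from scipy.spatial.transform import Rotation as R
def cam(n,save=None):
    c=read_camera(n); f=c["frame"]
    if save: cv2.imwrite(f"pics/{save}.png",f[:,:,::-1])
    return c
def par(c):
    f=c["frame"].shape[0]/2/np.tan(np.radians(c["vfov"])/2)
    return f,R.from_rotvec(np.array(c["rvec"]).ravel()).as_matrix(),np.array(c["tvec"]).ravel()
def proj(c,P):
    f,Rm,t=par(c); q=np.atleast_2d(P)@Rm.T+t; s=q[:,:2]/q[:,2:]
    r2=(s**2).sum(1,keepdims=True); s=s*(1+c["k1"]*r2)
    return s*f+np.array([c["cx"],c["cy"]])
def ray(c,u,v):
    f,Rm,t=par(c); d=np.array([(u-c["cx"])/f,(v-c["cy"])/f]); s=d.copy()
    for _ in range(30): s=d/(1+c["k1"]*(s@s))
    return -Rm.T@t, Rm.T@np.array([s[0],s[1],1.])
def atz(c,u,v,z):
    o,d=ray(c,u,v); return o+d*(z-o[2])/d[2]
def crop(c,x0,y0,x1,y1,k,name):
    im=c["frame"][y0:y1,x0:x1,::-1]; im=cv2.resize(im,None,fx=k,fy=k,interpolation=cv2.INTER_CUBIC)
    cv2.imwrite(f"pics/{name}.png",im)
E
python3 - <<'E'
from h import *
print(get_state())
for n in("scene","top"):
    c=cam(n,n+"0"); print(n,{k:v for k,v in c.items() if k!="frame"})
E
```

```text
pics
{'time_s': 0.0, 'qpos': array([-1.43311556e+00,  2.21227452e-01,  1.52758548e+00, -9.44175007e-06,
        1.39470571e+00, -1.26089914e-01]), 'joint_velocities': array([ 0.00149826,  0.00064106,  0.00045919, -0.00027804,  0.00070444,
        0.00119841]), 'joint_torque': array([-3.60347785e-04, -4.96899998e+01, -3.89403176e+01, -3.20459285e-04,
        1.09645989e-02, -1.41358925e-05]), 'tool_pos': array([ 0.16287561, -0.6028377 ,  0.25521194]), 'orientation': array([ 9.91315158e-01,  1.31504108e-01, -1.02279246e-05, -9.62950472e-04]), 'wrist_force': array([-0.27821987, -0.60667106,  0.0006892 ]), 'moment': array([ 0.01819333, -0.00932013, -0.00161695]), 'gripper_width': 0.08523369366197622}
scene {'vfov': 45.24530097677362, 'cx': 249.93650811237865, 'cy': 193.68769353083596, 'k1': 0.03689621063115213, 'rvec': array([ 1.63648325,  1.84731837, -0.79954311]), 'tvec': array([ 0.11801622, -0.28248931,  1.70489621])}
top {'vfov': 46.945211351260134, 'cx': 257.58822820731666, 'cy': 189.7315714238161, 'k1': 0.032353242345930025, 'rvec': array([ 2.16307106, -2.21917069,  0.06243864]), 'tvec': array([-0.053693  ,  0.60682579,  1.57856997])}
```

View pics/scene0.png

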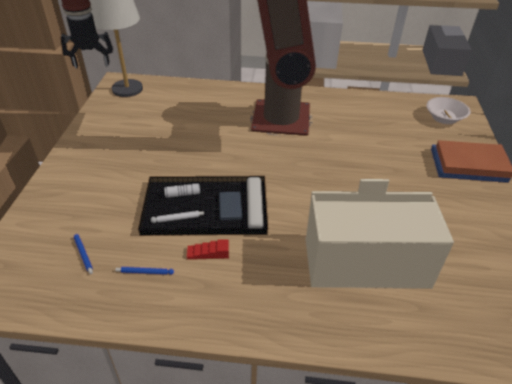

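View pics/top0.png

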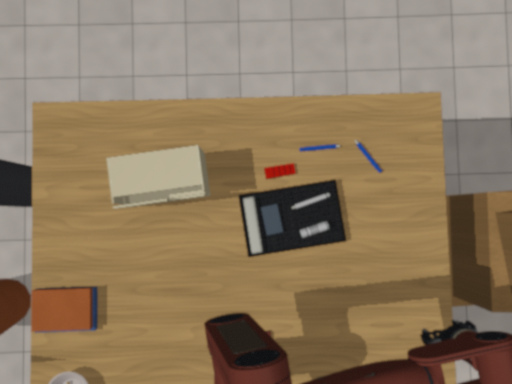

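Run:
```python
from h import *
c=cam("top"); crop(c,230,130,390,260,5,"t1"); crop(c,95,135,220,215,6,"t2")
c=cam("scene"); crop(c,130,165,280,265,5,"s1"); crop(c,295,170,455,290,5,"s2")
```

```text
(no output)
```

View pics/t1.png

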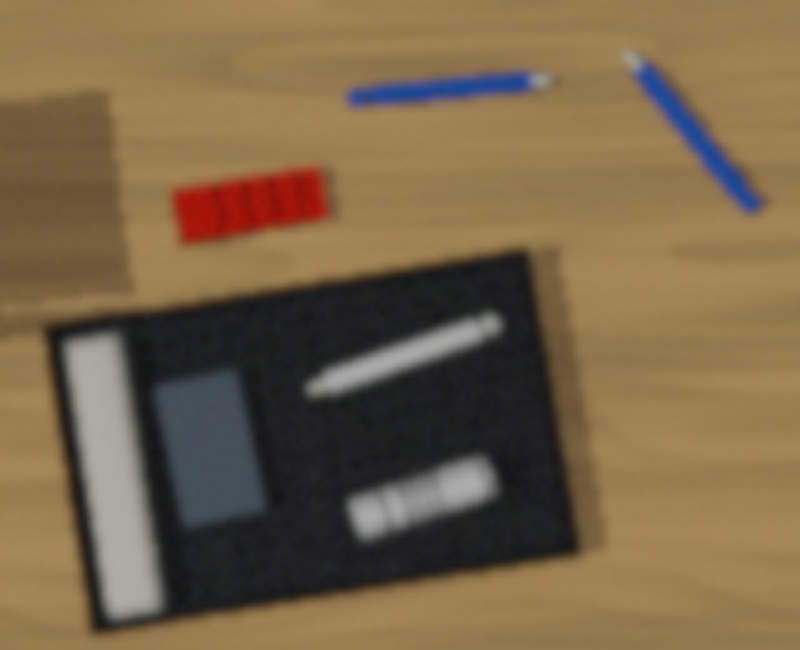

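View pics/t2.png

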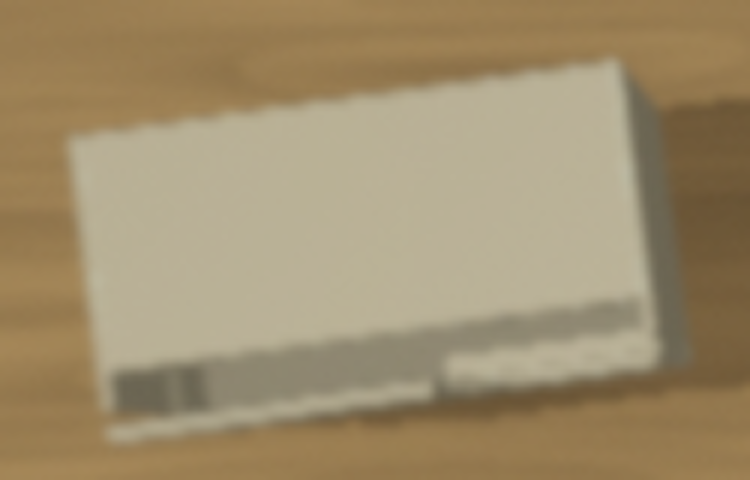

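View pics/s1.png

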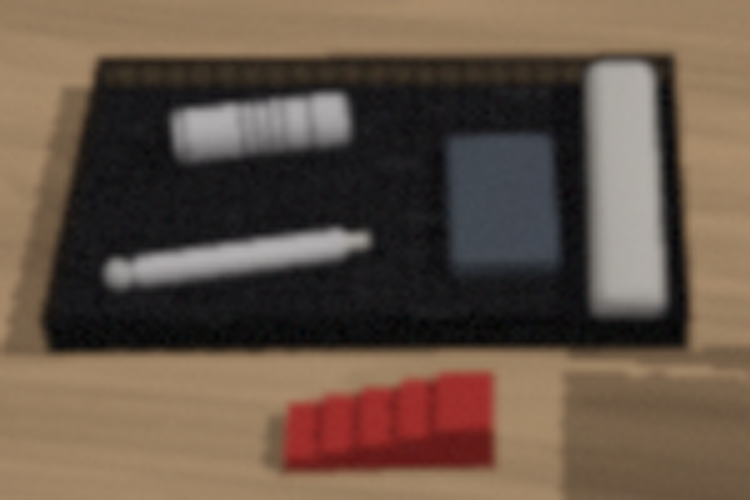

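View pics/s2.png

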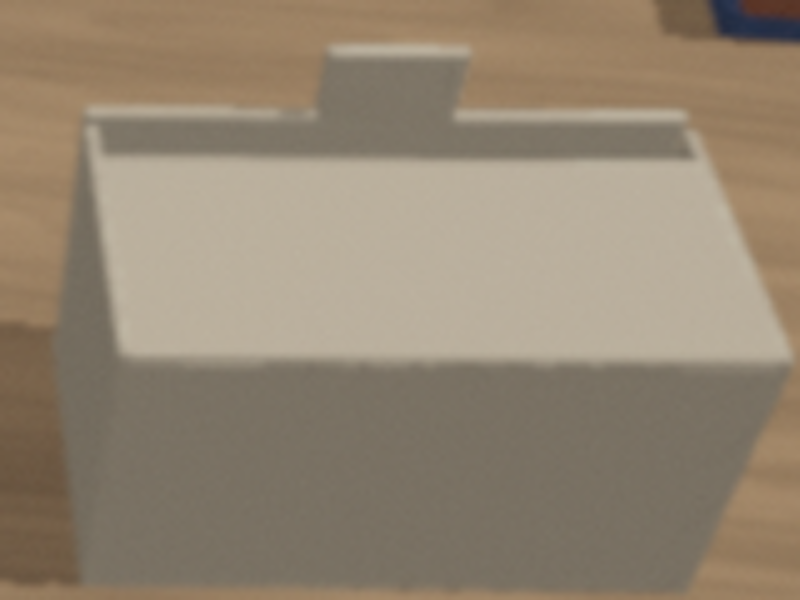

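```bash
cat > fit1.py <<'E'
from h import *
from scipy.optimize import least_squares
ct=cam("top"); cs=cam("scene")
def px(U,V,x0,y0,k): return ((U+.5)/k-.5+x0,(V+.5)/k-.5+y0)
t1=lambda U,V:px(U,V,230,130,5); t2=lambda U,V:px(U,V,95,135,6); s1=lambda U,V:px(U,V,130,165,5); s2=lambda U,V:px(U,V,295,170,5)
obs=[(ct,t2(68,138),(160,150,173)),(ct,t2(620,62),(160,-150,173)),(cs,s2(120,356),(160,-150,173)),(cs,s2(791,357),(160,150,173)),(cs,s2(80,585),(160,-150,0)),(cs,s2(690,590),(160,150,0))]
def W(p,q): 
    c,s=np.cos(p[2]),np.sin(p[2]); q=np.array(q)/1000
    return np.array([p[0]+c*q[0]-s*q[1],p[1]+s*q[0]+c*q[1],q[2]])
def res(p): return np.concatenate([proj(c,W(p,q))[0]-np.array(o) for c,o,q in obs])
s=least_squares(res,[.6,.3,0.1]); p=s.x; print("bin",p,s.fun.round(1))
# tilt + tab from scene: tab top corners back face x=8,z=200,y+-35 
def F(p,th,q):
    x,y,z=q; return W(p,(np.cos(th)*x-np.sin(th)*z,y,12+np.sin(th)*x+np.cos(th)*z))
to=[(s2(330,57),(8,-35,200)),(s2(468,58),(8,35,200)),(s2(88,120),(8,-150,160)),(s2(686,124),(8,150,160))]
for th in(0,.03,.06,.1): print(th,np.array([proj(cs,F(p,th,q))[0]-np.array(o) for o,q in to]).round(1).tolist())
def gl(name,a,b,z,cc):
    A=atz(cc,*a,z);B=atz(cc,*b,z);d=A-B;print(name,A.round(4),B.round(4),"mid",((A+B)/2).round(4),"len",np.linalg.norm(d).round(4),"yaw",np.degrees(np.arctan2(d[1],d[0])).round(1))
gl("gauge top",t1(502,320),t1(305,391),.012,ct)
gl("gauge scene",s1(104,274),s1(374,239),.012,cs)
gl("torch top",t1(495,472),t1(350,517),.019,ct)
gl("torch scene",s1(172,135),s1(350,117),.019,cs)
tr=[t1(50,325),t1(527,250),t1(578,548),t1(97,630)]
print("tray",[atz(ct,*q,.024).round(4)[:2] for q in tr])
print("pb",[atz(ct,*q,.02).round(4)[:2] for q in [t1(155,382),t1(238,370),t1(265,512),t1(185,528)]])
E
python3 fit1.py
```

```text
bin [0.57200372 0.25127994 0.12044378] [ 1.   0.3  0.2 -0.2  0.1 -0.4  0.8  0.2  0.4  0.2 -0.5  0. ]
0 [[0.2, 1.6], [1.7, 1.5], [-0.6, 0.9], [1.3, 0.7]]
0.03 [[-0.2, -0.1], [1.1, -0.2], [-0.8, -0.5], [0.7, -0.7]]
0.06 [[-0.6, -1.7], [0.6, -1.8], [-1.0, -1.8], [0.1, -2.0]]
0.1 [[-1.2, -3.7], [-0.2, -3.8], [-1.2, -3.4], [-0.6, -3.7]]
gauge top [ 0.5849 -0.3306  0.012 ] [ 0.5372 -0.1868  0.012 ] mid [ 0.561  -0.2587  0.012 ] len 0.1516 yaw -71.7
gauge scene [ 0.5833 -0.3322  0.012 ] [ 0.5369 -0.1874  0.012 ] mid [ 0.5601 -0.2598  0.012 ] len 0.1521 yaw -72.3
torch top [ 0.4756 -0.3206  0.019 ] [ 0.446  -0.2157  0.019 ] mid [ 0.4608 -0.2682  0.019 ] len 0.109 yaw -74.3
torch scene [ 0.4728 -0.321   0.019 ] [ 0.4436 -0.2194  0.019 ] mid [ 0.4582 -0.2702  0.019 ] len 0.1057 yaw -74.0
tray [array([ 0.589 , -0.0041]), array([ 0.6342, -0.3484]), array([ 0.4203, -0.3769]), array([ 0.3707, -0.0326])]
pb [array([ 0.5462, -0.0785]), array([ 0.5533, -0.1385]), array([ 0.4512, -0.1549]), array([ 0.4412, -0.0973])]
```

```bash
cat >> h.py <<'E'
BIN=np.array([.5720,.2513,.1204])
def B(x,y,z):
    c,s=np.cos(BIN[2]),np.sin(BIN[2]); return np.array([BIN[0]+(c*x-s*y)/1000,BIN[1]+(s*x+c*y)/1000,z/1000])
def Ft(th,x,y,z): # front frame -> bin mm
    return np.array([np.cos(th)*x-np.sin(th)*z,y,12+np.sin(th)*x+np.cos(th)*z])
def down(psi): return R.from_euler('z',psi)*R.from_euler('x',np.pi)
PB=BIN[2]+np.pi/2
def go(T,psi,s=None):
    s=s or get_state(); r=R.from_quat(s["orientation"]); d=r.inv().apply(np.array(T)-s["tool_pos"]); w=np.degrees((r.inv()*down(psi)).as_rotvec())
    print("t",(d*1000).round(1),"mm  w",w.round(1)); return d,w
def st():
    s=get_state(); r=R.from_quat(s["orientation"]); x=r.apply([1,0,0])
    print(round(s["time_s"],2),s["tool_pos"].round(4),"psi",np.degrees(np.arctan2(x[1],x[0])).round(1),"tz",r.apply([0,0,1]).round(3),"F",np.array(s["wrist_force"]).round(2),"w",round(s["gripper_width"],4),"q",s["qpos"].round(2))
E
python3 - <<'E'
from h import *
st(); go(B(50,0,300),PB)
# opening path, TCP in bin frame, tool axes at bin: tx=+y, ty=+x, tz=down
h=15
for th in np.linspace(.0,1.0,11):
    P=Ft(th,8,0,178); print(round(th,2),"binx",(P[0]+h).round(1),"TCPz",(P[2]+25).round(1))
E
```

```text
0.3 [ 0.163  -0.6032  0.2559] psi 15.1 tz [-0.     0.001 -1.   ] F [ 1.27 -0.95  0.72] w 0.0856 q [-1.43  0.22  1.53  0.    1.39 -0.13]
t [ 667.2 -711.1  -43.5] mm  w [ -0.   -0.  -81.8]
0.0 binx 23.0 TCPz 215.0
0.1 binx 5.2 TCPz 214.9
0.2 binx -12.5 TCPz 213.0
0.3 binx -30.0 TCPz 209.4
0.4 binx -46.9 TCPz 204.1
0.5 binx -63.3 TCPz 197.0
0.6 binx -78.9 TCPz 188.4
0.7 binx -93.6 TCPz 178.3
0.8 binx -107.1 TCPz 166.8
0.9 binx -119.5 TCPz 153.9
1.0 binx -130.5 TCPz 139.9
```

move_arm:
  series:
    - {"fingers": -1,"tz": -0.06}
    - {"fingers": -1,"tx": 0.667,"ty": -0.711,"tz": -0.044,"wz": -81.8}
    - {"fingers": -1,"tx": 0.667,"ty": -0.711,"tz": -0.044,"wz": -81.8}
    - {"fingers": -1,"tx": 0.667,"ty": -0.711,"tz": -0.044,"wz": -81.8}
    - {"fingers": -1,"tx": 0.667,"ty": -0.711,"tz": -0.044,"wz": -81.8}
    - {"fingers": -1,"tx": 0.667,"ty": -0.711,"tz": -0.044,"wz": -81.8}
    - {"fingers": -1,"tx": 0.667,"ty": -0.711,"tz": -0.044,"wz": -81.8}
    - {"fingers": -1,"tx": 0.667,"ty": -0.711,"tz": -0.044,"wz": -81.8}
    - {"fingers": -1,"tx": 0.667,"ty": -0.711,"tz": -0.044,"wz": -81.8}
    - {"fingers": -1,"tx": 0.667,"ty": -0.711,"tz": -0.044,"wz": -81.8}
    - {"fingers": -1,"tx": 0.667,"ty": -0.711,"tz": -0.044,"wz": -81.8}
    - {"fingers": -1,"tx": 0.667,"ty": -0.711,"tz": -0.044,"wz": -81.8}
    - {"fingers": -1,"tx": 0.667,"ty": -0.711,"tz": -0.044,"wz": -81.8}
    - {"fingers": -1,"tx": 0.667,"ty": -0.711,"tz": -0.044,"wz": -81.8}
    - {"fingers": -1,"tx": 0.667,"ty": -0.711,"tz": -0.044,"wz": -81.8}
    - {"fingers": -1,"tx": 0.667,"ty": -0.711,"tz": -0.044,"wz": -81.8}
    - {"fingers": -1,"tx": 0.667,"ty": -0.711,"tz": -0.044,"wz": -81.8}
    - {"fingers": -1,"tx": 0.667,"ty": -0.711,"tz": -0.044,"wz": -81.8}
    - {"fingers": -1,"tx": 0.667,"ty": -0.711,"tz": -0.044,"wz": -81.8}
    - {"fingers": -1,"tx": 0.667,"ty": -0.711,"tz": -0.044,"wz": -81.8}

```text
invalid input at $.series[0]: expected keys fingers, tx, ty, tz, wx, wy, wz
```

```bash
python3 -c "
from h import *
st(); go(B(50,0,300),PB)"
```

```text
0.3 [ 0.163  -0.6032  0.2559] psi 15.1 tz [-0.     0.001 -1.   ] F [ 1.27 -0.95  0.72] w 0.0856 q [-1.43  0.22  1.53  0.    1.39 -0.13]
t [ 667.2 -711.1  -43.5] mm  w [ -0.   -0.  -81.8]
```

All keys are needed in every row.

move_arm:
  series:
    - {"fingers": -1,"tx": 0,"ty": 0,"tz": -0.044,"wx": 0,"wy": 0,"wz": 0}
    - {"fingers": -1,"tx": 0.667,"ty": -0.711,"tz": -0.044,"wx": 0,"wy": 0,"wz": -81.8}
    - {"fingers": -1,"tx": 0.667,"ty": -0.711,"tz": -0.044,"wx": 0,"wy": 0,"wz": -81.8}
    - {"fingers": -1,"tx": 0.667,"ty": -0.711,"tz": -0.044,"wx": 0,"wy": 0,"wz": -81.8}
    - {"fingers": -1,"tx": 0.667,"ty": -0.711,"tz": -0.044,"wx": 0,"wy": 0,"wz": -81.8}
    - {"fingers": -1,"tx": 0.667,"ty": -0.711,"tz": -0.044,"wx": 0,"wy": 0,"wz": -81.8}
    - {"fingers": -1,"tx": 0.667,"ty": -0.711,"tz": -0.044,"wx": 0,"wy": 0,"wz": -81.8}
    - {"fingers": -1,"tx": 0.667,"ty": -0.711,"tz": -0.044,"wx": 0,"wy": 0,"wz": -81.8}
    - {"fingers": -1,"tx": 0.667,"ty": -0.711,"tz": -0.044,"wx": 0,"wy": 0,"wz": -81.8}
    - {"fingers": -1,"tx": 0.667,"ty": -0.711,"tz": -0.044,"wx": 0,"wy": 0,"wz": -81.8}
    - {"fingers": -1,"tx": 0.667,"ty": -0.711,"tz": -0.044,"wx": 0,"wy": 0,"wz": -81.8}
    - {"fingers": -1,"tx": 0.667,"ty": -0.711,"tz": -0.044,"wx": 0,"wy": 0,"wz": -81.8}
    - {"fingers": -1,"tx": 0.667,"ty": -0.711,"tz": -0.044,"wx": 0,"wy": 0,"wz": -81.8}
    - {"fingers": -1,"tx": 0.667,"ty": -0.711,"tz": -0.044,"wx": 0,"wy": 0,"wz": -81.8}
    - {"fingers": -1,"tx": 0.667,"ty": -0.711,"tz": -0.044,"wx": 0,"wy": 0,"wz": -81.8}
    - {"fingers": -1,"tx": 0.667,"ty": -0.711,"tz": -0.044,"wx": 0,"wy": 0,"wz": -81.8}
    - {"fingers": -1,"tx": 0.667,"ty": -0.711,"tz": -0.044,"wx": 0,"wy": 0,"wz": -81.8}
    - {"fingers": -1,"tx": 0.667,"ty": -0.711,"tz": -0.044,"wx": 0,"wy": 0,"wz": -81.8}
    - {"fingers": -1,"tx": 0.667,"ty": -0.711,"tz": -0.044,"wx": 0,"wy": 0,"wz": -81.8}
    - {"fingers": -1,"tx": 0.667,"ty": -0.711,"tz": -0.044,"wx": 0,"wy": 0,"wz": -81.8}

```text
time_s: 2.3
tool_pos: [0.6104, 0.2371, 0.3002]
orientation: [0.663, 0.749, 0.0, 0.0]
wrist_force: [1.4, -0.6, 0.3]
gripper_width: 0.0003
```

```bash
python3 -c "
from h import *
st(); go(B(50,0,300),PB)"
```

```text
2.3 [0.6104 0.2371 0.3002] psi 96.9 tz [ 0. -0. -1.] F [ 1.36 -0.59  0.33] w 0.0003 q [ 0.25  0.27  1.39 -0.    1.49  0.13]
t [18.7 13.6  0.2] mm  w [0. 0. 0.]
```

move_arm:
  series:
    - {"fingers": -1,"tx": 0,"ty": 0,"tz": 0,"wx": 0,"wy": 0,"wz": 0}
    - {"fingers": -1,"tx": 0,"ty": 0,"tz": 0,"wx": 0,"wy": 0,"wz": 0}

```text
time_s: 2.5
tool_pos: [0.6096, 0.2359, 0.2989]
orientation: [0.662, 0.749, -0.001, -0.0]
wrist_force: [-0.3, -0.8, -0.9]
gripper_width: 0.0001
```

```bash
python3 -c "
from h import *
st(); go(B(50,0,215),PB); c=cam('scene'); crop(c,255,120,455,290,4,'s3');c=cam('top');crop(c,95,135,245,235,5,'t3')"
```

```text
2.5 [0.6096 0.2359 0.2989] psi 97.0 tz [-0.002 -0.001 -1.   ] F [-0.32 -0.77 -0.93] w 0.0001 q [ 0.25  0.27  1.39 -0.    1.49  0.13]
t [19.8 14.8 83.9] mm  w [-0.1  0.   0.1]
```

View pics/s3.png

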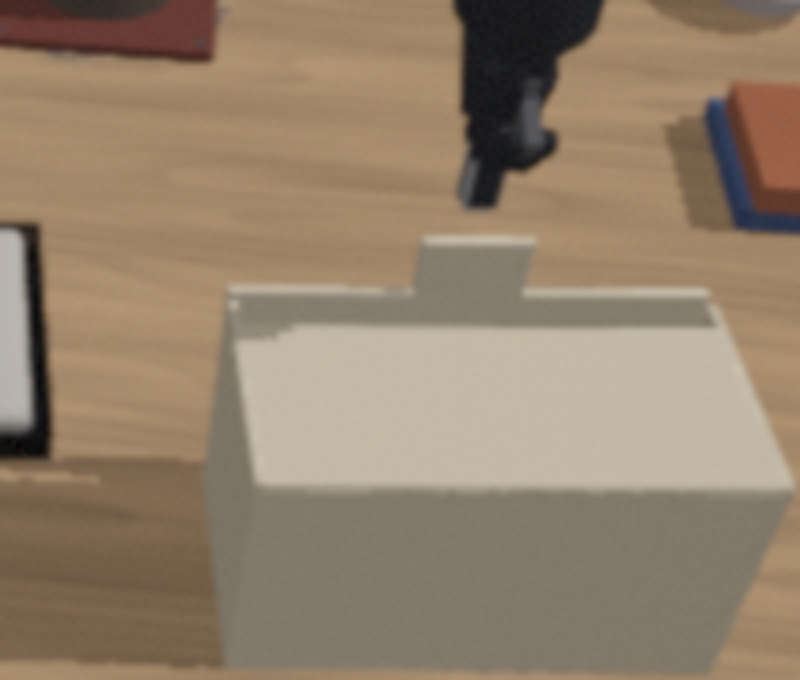

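```bash
python3 -c "
from h import *
s=get_state();c=cam('scene')
for d in (12,25,38): print(d,proj(c,s['tool_pos']-[0,0,d/1000]))"
```

```text
12 [[374.90095318 165.19937775]]
25 [[373.78777675 169.6280577 ]]
38 [[372.69409942 173.98243423]]
```

move_arm:
  series:
    - {"fingers": -1,"tx": 0.02,"ty": 0.02,"tz": 0,"wx": 0,"wy": 0,"wz": 0}
    - {"fingers": -1,"tx": 0.02,"ty": 0.02,"tz": 0.04,"wx": 0,"wy": 0,"wz": 0}
    - {"fingers": -1,"tx": 0.02,"ty": 0.02,"tz": 0.084,"wx": 0,"wy": 0,"wz": 0}
    - {"fingers": -1,"tx": 0.02,"ty": 0.02,"tz": 0.084,"wx": 0,"wy": 0,"wz": 0}
    - {"fingers": -1,"tx": 0.02,"ty": 0.02,"tz": 0.084,"wx": 0,"wy": 0,"wz": 0}

```text
time_s: 3.15
tool_pos: [0.6268, 0.256, 0.2168]
orientation: [0.664, 0.748, -0.001, -0.0]
wrist_force: [0.8, 0.4, 1.7]
gripper_width: 0.0002
```

```bash
python3 -c "
from h import *
st(); c=cam('scene'); crop(c,255,120,455,290,4,'s4')"
```

```text
3.15 [0.6268 0.256  0.2168] psi 96.8 tz [-0.001 -0.    -1.   ] F [0.78 0.37 1.68] w 0.0002 q [ 0.27  0.37  1.42 -0.    1.36  0.15]
```

View pics/s4.png

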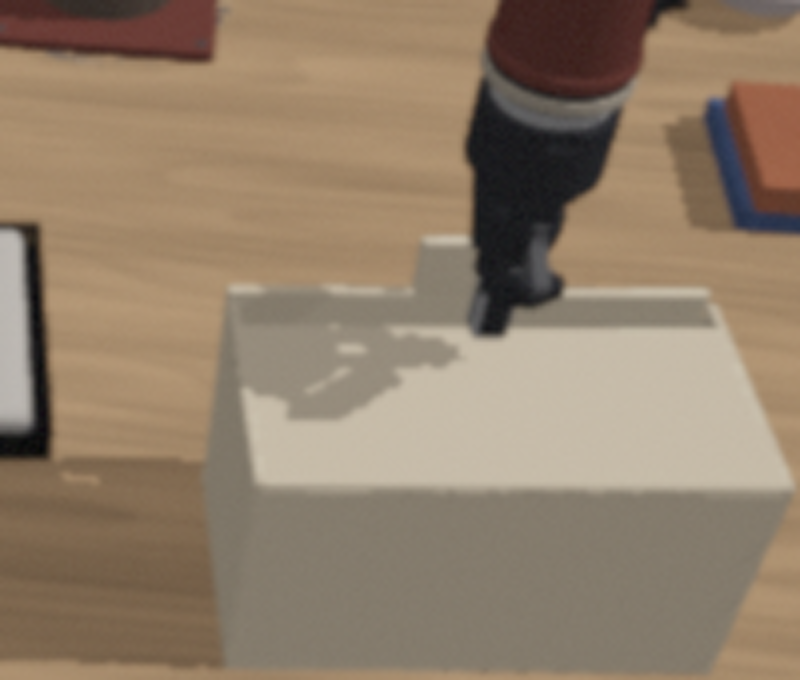

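move_arm:
  series:
    - {"fingers": -1,"tx": 0,"ty": -0.015,"tz": 0.001,"wx": 0,"wy": 0,"wz": 0}
    - {"fingers": -1,"tx": 0,"ty": -0.028,"tz": 0.001,"wx": 0,"wy": 0,"wz": 0}
    - {"fingers": -1,"tx": 0,"ty": -0.038,"tz": 0.001,"wx": 0,"wy": 0,"wz": 0}
    - {"fingers": -1,"tx": 0,"ty": -0.05,"tz": 0.001,"wx": 0,"wy": 0,"wz": 0}
    - {"fingers": -1,"tx": 0,"ty": -0.059,"tz": 0.002,"wx": 0,"wy": 0,"wz": 0}
    - {"fingers": -1,"tx": 0,"ty": -0.068,"tz": 0.003,"wx": 0,"wy": 0,"wz": 0}
    - {"fingers": -1,"tx": 0,"ty": -0.077,"tz": 0.005,"wx": 0,"wy": 0,"wz": 0}
    - {"fingers": -1,"tx": 0,"ty": -0.085,"tz": 0.007,"wx": 0,"wy": 0,"wz": 0}
    - {"fingers": -1,"tx": 0,"ty": -0.094,"tz": 0.009,"wx": 0,"wy": 0,"wz": 0}
    - {"fingers": -1,"tx": 0,"ty": -0.102,"tz": 0.012,"wx": 0,"wy": 0,"wz": 0}
    - {"fingers": -1,"tx": 0,"ty": -0.11,"tz": 0.015,"wx": 0,"wy": 0,"wz": 0}
    - {"fingers": -1,"tx": 0,"ty": -0.118,"tz": 0.019,"wx": 0,"wy": 0,"wz": 0}

```text
time_s: 4.4
tool_pos: [0.5094, 0.243, 0.197]
orientation: [0.663, 0.748, -0.0, -0.0]
wrist_force: [1.8, 0.5, 3.1]
gripper_width: 0.0002
```

```bash
python3 -c "
from h import *
st(); c=cam('scene'); crop(c,255,120,455,290,4,'s5')"
```

```text
4.4 [0.5094 0.243  0.197 ] psi 96.9 tz [-0. -0. -1.] F [1.82 0.52 3.05] w 0.0002 q [0.31 0.13 1.75 0.   1.27 0.18]
```

View pics/s5.png

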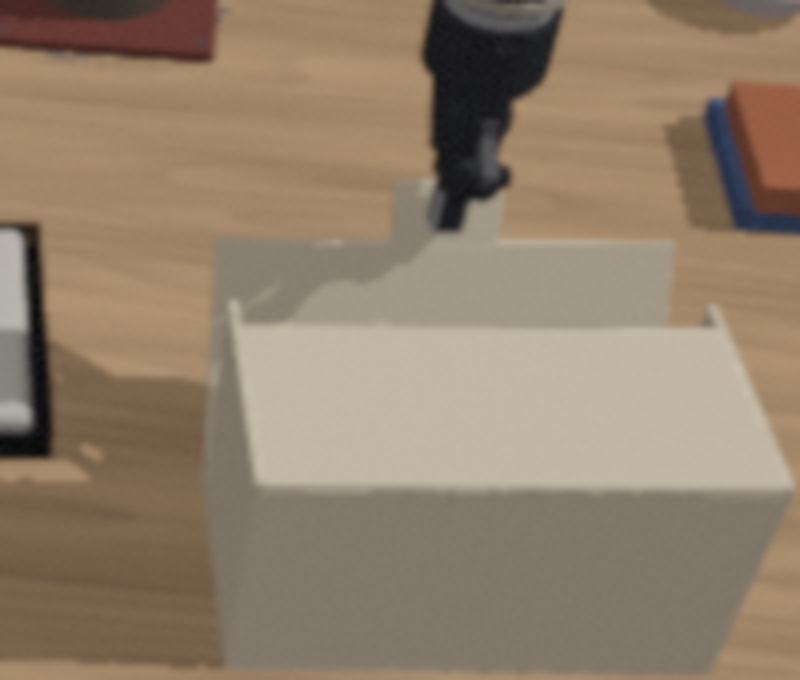

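move_arm:
  series:
    - {"fingers": -1,"tx": 0,"ty": -0.008,"tz": 0.004,"wx": 0,"wy": 0,"wz": 0}
    - {"fingers": -1,"tx": 0,"ty": -0.016,"tz": 0.009,"wx": 0,"wy": 0,"wz": 0}
    - {"fingers": -1,"tx": 0,"ty": -0.023,"tz": 0.014,"wx": 0,"wy": 0,"wz": 0}
    - {"fingers": -1,"tx": 0,"ty": -0.03,"tz": 0.019,"wx": 0,"wy": 0,"wz": 0}
    - {"fingers": -1,"tx": 0,"ty": -0.037,"tz": 0.024,"wx": 0,"wy": 0,"wz": 0}
    - {"fingers": -1,"tx": 0,"ty": -0.044,"tz": 0.03,"wx": 0,"wy": 0,"wz": 0}
    - {"fingers": -1,"tx": 0,"ty": -0.05,"tz": 0.036,"wx": 0,"wy": 0,"wz": 0}
    - {"fingers": -1,"tx": 0,"ty": -0.056,"tz": 0.043,"wx": 0,"wy": 0,"wz": 0}
    - {"fingers": -1,"tx": 0,"ty": -0.062,"tz": 0.05,"wx": 0,"wy": 0,"wz": 0}
    - {"fingers": -1,"tx": 0,"ty": -0.062,"tz": 0.05,"wx": 0,"wy": 0,"wz": 0}

```text
time_s: 5.45
tool_pos: [0.4468, 0.2352, 0.1455]
orientation: [0.663, 0.749, -0.001, -0.001]
wrist_force: [-0.4, 0.0, 0.8]
gripper_width: 0.0
```

```bash
python3 -c "
from h import *
st()"
```

```text
5.45 [0.4468 0.2352 0.1455] psi 96.9 tz [-0.003 -0.001 -1.   ] F [-0.39  0.01  0.81] w 0.0 q [0.33 0.05 1.94 0.   1.16 0.21]
```

move_arm:
  series:
    - {"fingers": -1,"tx": 0,"ty": -0.004,"tz": 0.004,"wx": 0,"wy": 0,"wz": 0}
    - {"fingers": -1,"tx": 0,"ty": -0.006,"tz": 0.007,"wx": 0,"wy": 0,"wz": 0}

```text
time_s: 5.65
tool_pos: [0.4447, 0.2351, 0.1425]
orientation: [0.663, 0.748, 0.002, 0.002]
wrist_force: [-0.3, -3.2, 23.4]
gripper_width: 0.0001
```

```bash
python3 -c "
from h import *
st()"
```

```text
5.65 [0.4447 0.2351 0.1425] psi 96.9 tz [ 0.005  0.001 -1.   ] F [-0.35 -3.2  23.41] w 0.0001 q [ 0.33  0.04  1.95 -0.    1.15  0.21]
```

```bash
python3 -c "
from h import *
import numpy as np
go((.561,-.259,.12),np.radians(108))
go((.561,-.259,.032),np.radians(108))"
```

```text
t [-504.5   55.8   22.7] mm  w [  0.3   0.  -11.1]
t [-504.5   55.3  110.7] mm  w [  0.3   0.  -11.1]
```

move_arm:
  series:
    - {"fingers": -1,"tx": 0,"ty": 0.01,"tz": -0.05,"wx": 0,"wy": 0,"wz": 0}
    - {"fingers": -1,"tx": 0,"ty": 0.01,"tz": -0.1,"wx": 0,"wy": 0,"wz": 0}
    - {"fingers": -1,"tx": 0,"ty": 0.01,"tz": -0.13,"wx": 0,"wy": 0,"wz": 0}
    - {"fingers": -1,"tx": 0,"ty": 0.01,"tz": -0.13,"wx": 0,"wy": 0,"wz": 0}

```text
time_s: 6.05
tool_pos: [0.4551, 0.2369, 0.2762]
orientation: [0.663, 0.748, 0.004, 0.002]
wrist_force: [-0.6, 0.6, 0.6]
gripper_width: -0.0001
```

```bash
python3 -c "
from h import *
import numpy as np
st();go((.561,-.259,.12),np.radians(108))
c=cam('scene','s6f'); crop(c,255,120,455,290,4,'s6');c=cam('top');crop(c,95,135,245,235,5,'t6')"
```

```text
6.05 [0.4551 0.2369 0.2762] psi 96.9 tz [ 0.009  0.003 -1.   ] F [-0.62  0.62  0.62] w -0.0001 q [ 0.33 -0.07  1.8   0.    1.41  0.21]
t [-505.4   43.9  155.6] mm  w [  0.6  -0.1 -11.1]
```

View pics/s6.png

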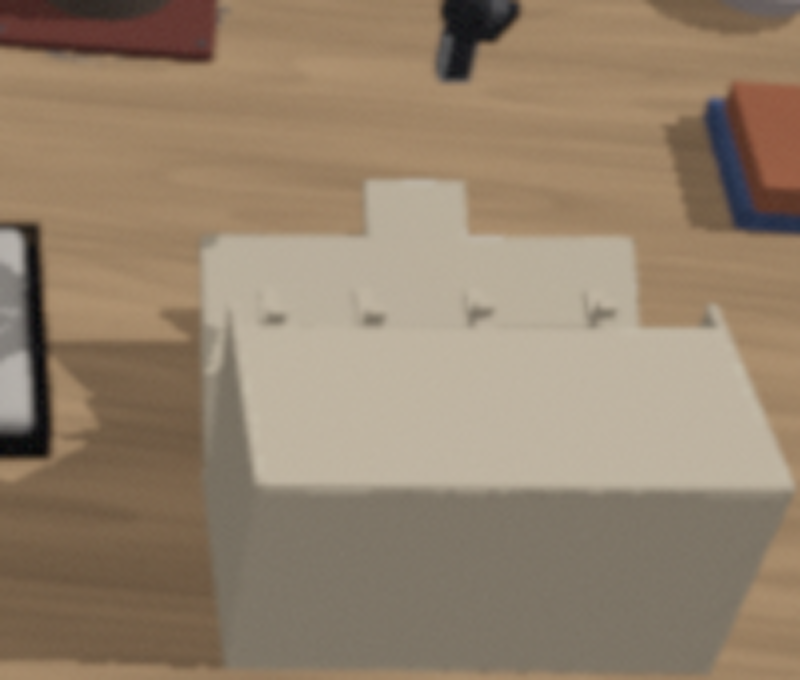

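View pics/t6.png

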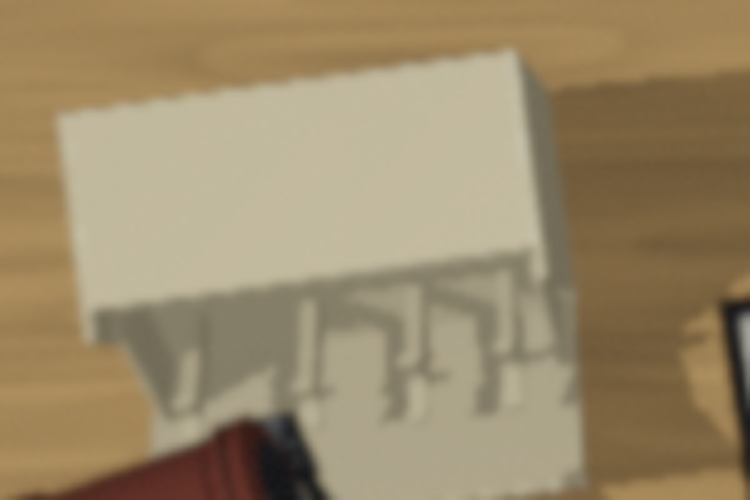

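```bash
python3 -c "
from h import *
c=cam('scene')
for th in (.9,.93,.95,.97):
  print(th,[((proj(c,B(*Ft(th,*q)))[0]-[255,120]+.5)*4).round() for q in [(8,-150,160),(8,150,160),(8,-35,200),(8,35,200)]])"
```

```text
0.9 [array([202., 231.]), array([637., 233.]), array([366., 176.]), array([467., 176.])]
0.93 [array([201., 233.]), array([634., 235.]), array([365., 177.]), array([465., 178.])]
0.95 [array([200., 233.]), array([633., 235.]), array([363., 179.]), array([464., 179.])]
0.97 [array([199., 234.]), array([631., 236.]), array([362., 180.]), array([462., 180.])]
```

move_arm:
  series:
    - {"fingers": 0.1,"tx": -0.505,"ty": 0.044,"tz": 0.11,"wx": 0.6,"wy": 0,"wz": -11.1}
    - {"fingers": 0.1,"tx": -0.505,"ty": 0.044,"tz": 0.11,"wx": 0.6,"wy": 0,"wz": -11.1}
    - {"fingers": 0.1,"tx": -0.505,"ty": 0.044,"tz": 0.11,"wx": 0.6,"wy": 0,"wz": -11.1}
    - {"fingers": 0.1,"tx": -0.505,"ty": 0.044,"tz": 0.11,"wx": 0.6,"wy": 0,"wz": -11.1}
    - {"fingers": 0.1,"tx": -0.505,"ty": 0.044,"tz": 0.11,"wx": 0.6,"wy": 0,"wz": -11.1}
    - {"fingers": 0.1,"tx": -0.505,"ty": 0.044,"tz": 0.11,"wx": 0.6,"wy": 0,"wz": -11.1}
    - {"fingers": 0.1,"tx": -0.505,"ty": 0.044,"tz": 0.11,"wx": 0.6,"wy": 0,"wz": -11.1}
    - {"fingers": 0.1,"tx": -0.505,"ty": 0.044,"tz": 0.11,"wx": 0.6,"wy": 0,"wz": -11.1}
    - {"fingers": 0.1,"tx": -0.505,"ty": 0.044,"tz": 0.11,"wx": 0.6,"wy": 0,"wz": -11.1}
    - {"fingers": 0.1,"tx": -0.505,"ty": 0.044,"tz": 0.11,"wx": 0.6,"wy": 0,"wz": -11.1}
    - {"fingers": 0.1,"tx": -0.505,"ty": 0.044,"tz": 0.11,"wx": 0.6,"wy": 0,"wz": -11.1}
    - {"fingers": 0.1,"tx": -0.505,"ty": 0.044,"tz": 0.11,"wx": 0.6,"wy": 0,"wz": -11.1}
    - {"fingers": 0.1,"tx": -0.505,"ty": 0.044,"tz": 0.11,"wx": 0.6,"wy": 0,"wz": -11.1}
    - {"fingers": 0.1,"tx": -0.505,"ty": 0.044,"tz": 0.11,"wx": 0.6,"wy": 0,"wz": -11.1}

```text
time_s: 7.6
tool_pos: [0.5563, -0.2585, 0.1592]
orientation: [0.587, 0.809, -0.004, -0.005]
wrist_force: [0.6, 0.4, 0.9]
gripper_width: 0.0472
```

```bash
python3 -c "
from h import *
import numpy as np
st();go((.561,-.259,.032),np.radians(108))
c=cam('top');crop(c,230,130,390,260,5,'t7');c=cam('scene');crop(c,130,130,280,250,5,'s7')"
```

```text
7.6 [ 0.5563 -0.2585  0.1592] psi 108.1 tz [-0.012 -0.001 -1.   ] F [0.55 0.41 0.9 ] w 0.0472 q [-0.56  0.28  1.64 -0.01  1.23 -0.87]
t [ -2.3   5.8 127.1] mm  w [-0.7 -0.2  0.1]
```

View pics/s7.png

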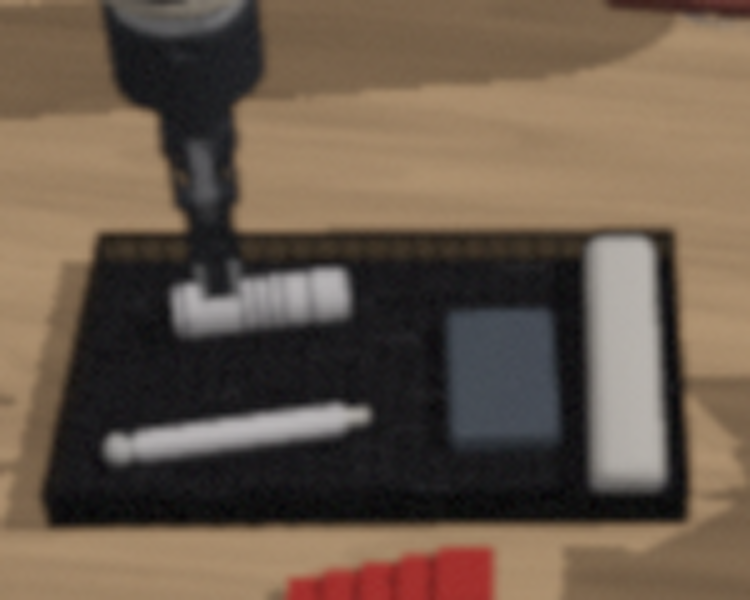

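move_arm:
  series:
    - {"fingers": 0.1,"tx": -0.002,"ty": 0.005,"tz": 0.04,"wx": -0.5,"wy": 0,"wz": 0}
    - {"fingers": 0.1,"tx": -0.002,"ty": 0.005,"tz": 0.08,"wx": -0.5,"wy": 0,"wz": 0}
    - {"fingers": 0.1,"tx": -0.002,"ty": 0.005,"tz": 0.1,"wx": -0.5,"wy": 0,"wz": 0}
    - {"fingers": 0.1,"tx": -0.002,"ty": 0.005,"tz": 0.1,"wx": -0.5,"wy": 0,"wz": 0}
    - {"fingers": 0.1,"tx": -0.002,"ty": 0.005,"tz": 0.1,"wx": -0.5,"wy": 0,"wz": 0}

```text
time_s: 8.2
tool_pos: [0.5617, -0.2599, 0.061]
orientation: [0.587, 0.809, -0.0, -0.001]
wrist_force: [0.2, -0.5, 0.0]
gripper_width: 0.0475
```

```bash
python3 -c "
from h import *
import numpy as np
st();go((.561,-.259,.032),np.radians(108))
c=cam('top');crop(c,280,170,360,250,7,'t8');c=cam('scene');crop(c,140,170,240,250,7,'s8')"
```

```text
8.2 [ 0.5617 -0.2599  0.061 ] psi 108.1 tz [-0.002  0.    -1.   ] F [ 0.25 -0.51  0.02] w 0.0475 q [-0.56  0.41  1.68 -0.    1.05 -0.88]
t [ 1.1 -0.4 29. ] mm  w [-0.1 -0.   0.1]
```

View pics/s8.png

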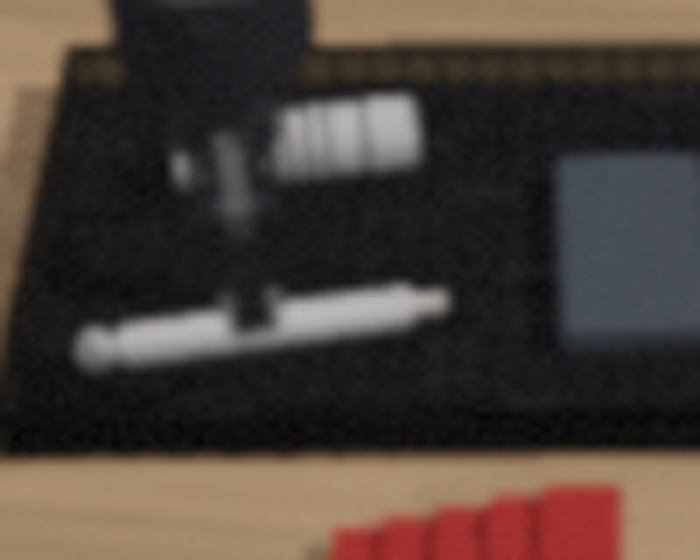

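View pics/t8.png

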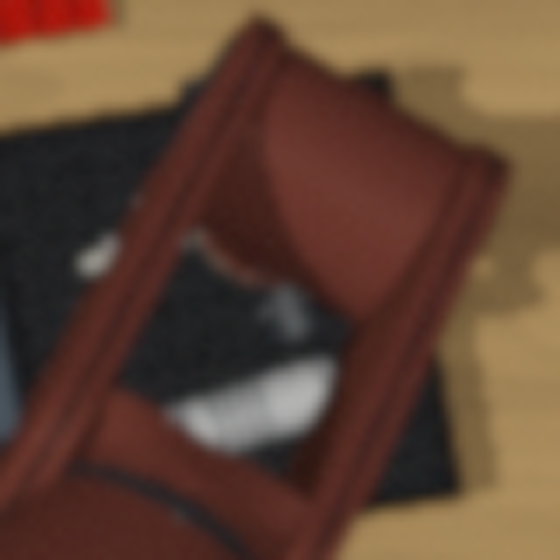

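move_arm:
  series:
    - {"fingers": 0.1,"tx": 0.001,"ty": 0,"tz": 0.012,"wx": 0,"wy": 0,"wz": 0}
    - {"fingers": 0.1,"tx": 0.001,"ty": 0,"tz": 0.022,"wx": 0,"wy": 0,"wz": 0}
    - {"fingers": 0.1,"tx": 0.001,"ty": 0,"tz": 0.028,"wx": 0,"wy": 0,"wz": 0}
    - {"fingers": 0.1,"tx": 0.001,"ty": 0,"tz": 0.028,"wx": 0,"wy": 0,"wz": 0}

```text
time_s: 8.7
tool_pos: [0.5599, -0.259, 0.0305]
orientation: [0.588, 0.809, -0.0, -0.002]
wrist_force: [0.4, 0.5, 0.1]
gripper_width: 0.0469
```

move_arm:
  series:
    - {"fingers": -0.3,"tx": 0,"ty": 0,"tz": 0,"wx": 0,"wy": 0,"wz": 0}
    - {"fingers": -0.5,"tx": 0,"ty": 0,"tz": 0,"wx": 0,"wy": 0,"wz": 0}
    - {"fingers": -0.8,"tx": 0,"ty": 0,"tz": 0,"wx": 0,"wy": 0,"wz": 0}
    - {"fingers": -1,"tx": 0,"ty": 0,"tz": 0,"wx": 0,"wy": 0,"wz": 0}
    - {"fingers": -1,"tx": 0,"ty": 0,"tz": 0,"wx": 0,"wy": 0,"wz": 0}
    - {"fingers": -1,"tx": 0,"ty": 0,"tz": 0,"wx": 0,"wy": 0,"wz": 0}
  grip_force: 30

```text
time_s: 9.3
tool_pos: [0.5613, -0.2598, 0.0327]
orientation: [0.588, 0.809, -0.0, -0.0]
wrist_force: [0.3, -0.9, 1.7]
gripper_width: 0.0144
```

```bash
python3 -c "
from h import *
import numpy as np
st()
c=cam('scene');crop(c,140,170,240,250,7,'s9')"
```

```text
9.3 [ 0.5613 -0.2598  0.0327] psi 108.0 tz [-0.001 -0.    -1.   ] F [ 0.32 -0.87  1.66] w 0.0144 q [-0.56  0.45  1.69 -0.    1.   -0.87]
```

View pics/s9.png

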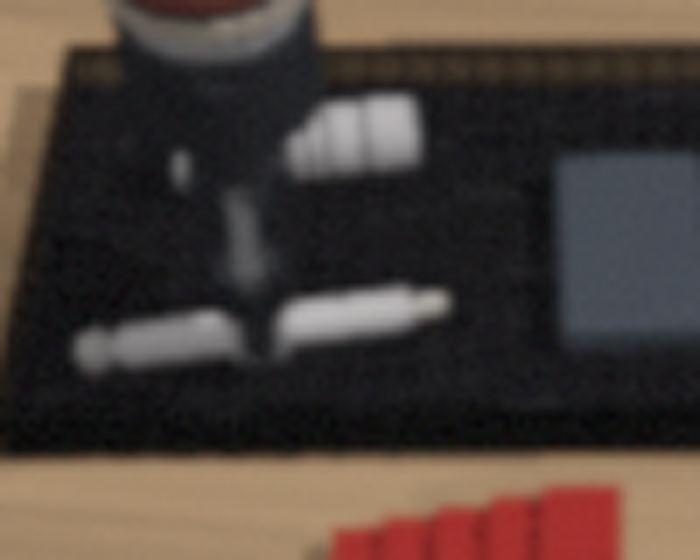

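move_arm:
  series:
    - {"fingers": -1,"tx": 0,"ty": 0,"tz": -0.02,"wx": 0,"wy": 0,"wz": 0}
    - {"fingers": -1,"tx": 0,"ty": 0,"tz": -0.06,"wx": 0,"wy": 0,"wz": 0}
    - {"fingers": -1,"tx": 0,"ty": 0,"tz": -0.11,"wx": 0,"wy": 0,"wz": 0}
    - {"fingers": -1,"tx": 0,"ty": 0,"tz": -0.16,"wx": 0,"wy": 0,"wz": 0}
    - {"fingers": -1,"tx": 0,"ty": 0,"tz": -0.2,"wx": 0,"wy": 0,"wz": 0}
    - {"fingers": -1,"tx": 0,"ty": 0,"tz": -0.2,"wx": 0,"wy": 0,"wz": 0}

```text
time_s: 9.95
tool_pos: [0.5645, -0.2616, 0.2405]
orientation: [0.588, 0.809, 0.0, 0.006]
wrist_force: [-0.3, 0.9, 0.1]
gripper_width: 0.0143
```

```bash
python3 -c "
from h import *
import numpy as np
st();go(B(-52,66,200),PB);print(B(-52,66,200))
c=cam('scene');crop(c,120,100,270,220,5,'s10');c=cam('top');crop(c,230,130,390,260,5,'t10')"
```

```text
9.95 [ 0.5645 -0.2616  0.2405] psi 108.0 tz [ 0.009 -0.006 -1.   ] F [-0.31  0.85  0.06] w 0.0143 q [-0.56  0.22  1.56 -0.    1.35 -0.87]
t [560.5 127.2  36.4] mm  w [ 0.4  0.5 11.1]
[0.51244923 0.31057652 0.2       ]
```

View pics/s10.png

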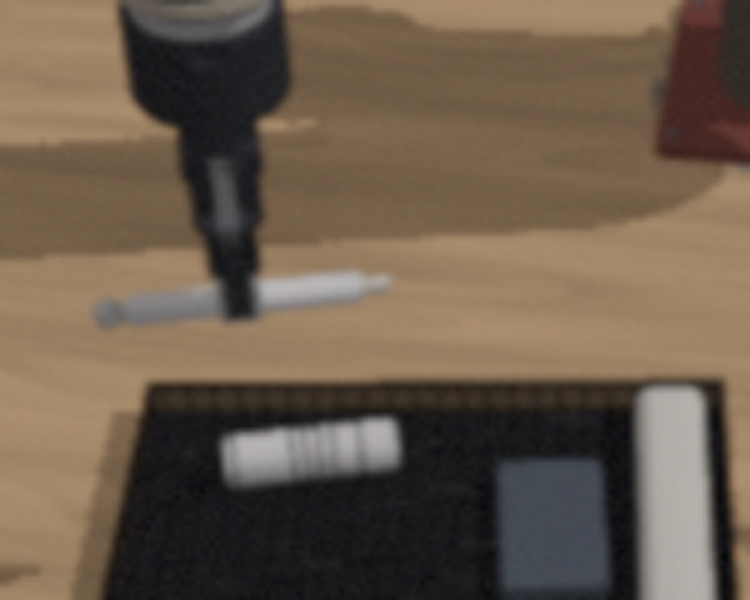

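View pics/t10.png

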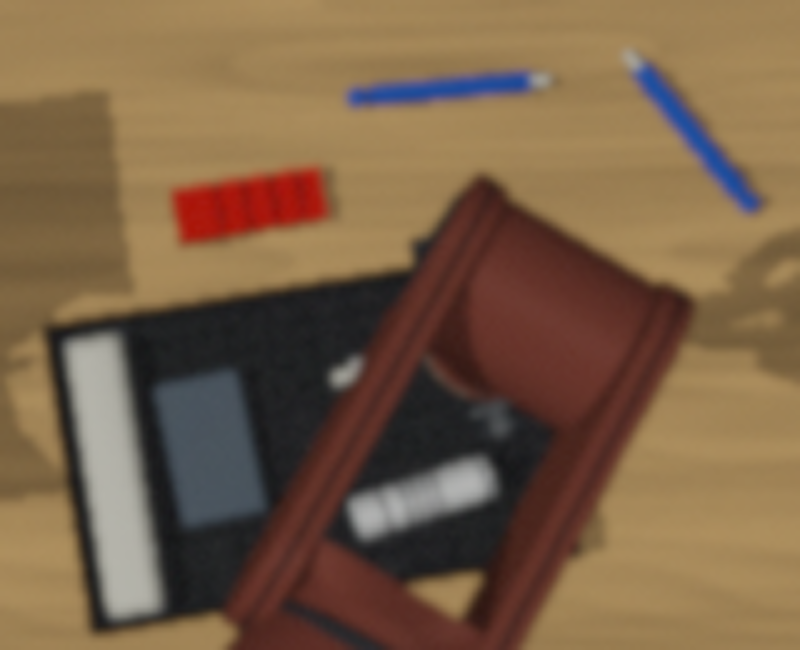

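```bash
cat >> h.py <<'E'
def inplane(c,px,s=None):
    """intersect pixel ray with tool xz plane through TCP; return tool coords mm"""
    s=s or get_state(); r=R.from_quat(s["orientation"]); o,d=ray(c,*px); o=r.inv().apply(o-s["tool_pos"]); d=r.inv().apply(d)
    k=-o[1]/d[1]; return ((o+k*d)*1000).round(1)
E
python3 -c "
from h import *
c=cam('scene'); p=lambda U,V:((U+.5)/5-.5+120,(V+.5)/5-.5+100)
for q in [(94,315),(393,282)]: print(inplane(c,p(*q)))
"
```

```text
[-78.3   0.   13.6]
[71.6  0.  14.4]
```

move_arm:
  series:
    - {"fingers": -1,"tx": 0.56,"ty": 0.127,"tz": -0.05,"wx": 0.4,"wy": 0.5,"wz": 11.1}
    - {"fingers": -1,"tx": 0.56,"ty": 0.127,"tz": -0.02,"wx": 0.4,"wy": 0.5,"wz": 11.1}
    - {"fingers": -1,"tx": 0.56,"ty": 0.127,"tz": -0.02,"wx": 0.4,"wy": 0.5,"wz": 11.1}
    - {"fingers": -1,"tx": 0.56,"ty": 0.127,"tz": -0.02,"wx": 0.4,"wy": 0.5,"wz": 11.1}
    - {"fingers": -1,"tx": 0.56,"ty": 0.127,"tz": -0.02,"wx": 0.4,"wy": 0.5,"wz": 11.1}
    - {"fingers": -1,"tx": 0.56,"ty": 0.127,"tz": -0.02,"wx": 0.4,"wy": 0.5,"wz": 11.1}
    - {"fingers": -1,"tx": 0.56,"ty": 0.127,"tz": -0.02,"wx": 0.4,"wy": 0.5,"wz": 11.1}
    - {"fingers": -1,"tx": 0.56,"ty": 0.127,"tz": -0.02,"wx": 0.4,"wy": 0.5,"wz": 11.1}
    - {"fingers": -1,"tx": 0.56,"ty": 0.127,"tz": -0.02,"wx": 0.4,"wy": 0.5,"wz": 11.1}
    - {"fingers": -1,"tx": 0.56,"ty": 0.127,"tz": -0.02,"wx": 0.4,"wy": 0.5,"wz": 11.1}
    - {"fingers": -1,"tx": 0.56,"ty": 0.127,"tz": -0.02,"wx": 0.4,"wy": 0.5,"wz": 11.1}
    - {"fingers": -1,"tx": 0.56,"ty": 0.127,"tz": -0.02,"wx": 0.4,"wy": 0.5,"wz": 11.1}
    - {"fingers": -1,"tx": 0.56,"ty": 0.127,"tz": -0.02,"wx": 0.4,"wy": 0.5,"wz": 11.1}
    - {"fingers": -1,"tx": 0.56,"ty": 0.127,"tz": -0.02,"wx": 0.4,"wy": 0.5,"wz": 11.1}
    - {"fingers": -1,"tx": 0.56,"ty": 0.127,"tz": -0.02,"wx": 0.4,"wy": 0.5,"wz": 11.1}
    - {"fingers": -1,"tx": 0.56,"ty": 0.127,"tz": -0.02,"wx": 0.4,"wy": 0.5,"wz": 11.1}
    - {"fingers": -1,"tx": 0.56,"ty": 0.127,"tz": -0.02,"wx": 0.4,"wy": 0.5,"wz": 11.1}

```text
time_s: 11.8
tool_pos: [0.5093, 0.311, 0.2525]
orientation: [0.664, 0.748, -0.001, -0.006]
wrist_force: [0.7, -0.6, -0.5]
gripper_width: 0.0146
```

```bash
python3 -c "
from h import *
st();go(B(-52,66,200),PB)
c=cam('scene');crop(c,295,100,455,220,5,'s11')"
```

```text
11.8 [0.5093 0.311  0.2525] psi 96.8 tz [-0.011  0.007 -1.   ] F [ 0.71 -0.57 -0.54] w 0.0146 q [0.41 0.16 1.6  0.01 1.39 0.29]
t [-1.2  3.6 52.4] mm  w [-0.6 -0.5 -0.1]
```

View pics/s11.png

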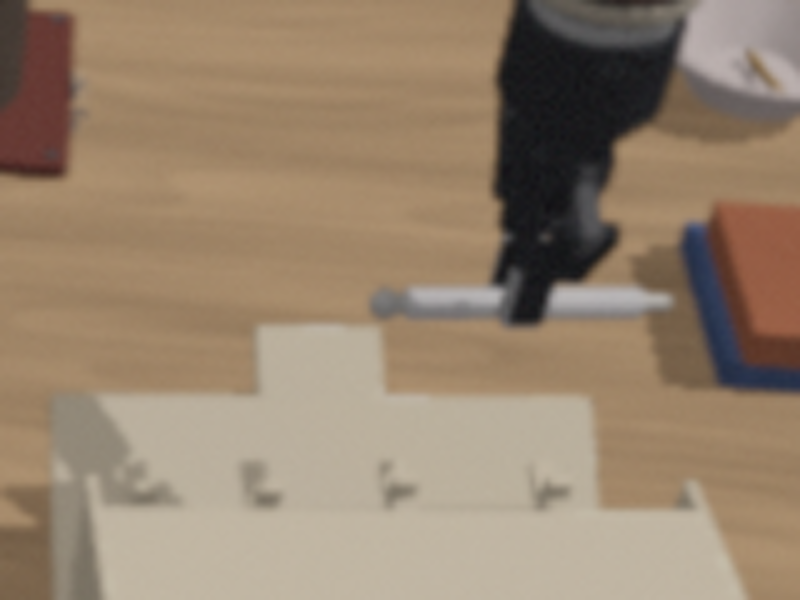

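```bash
python3 -c "
from h import *
c=cam('scene'); p=lambda U,V:((U+.5)/5-.5+295,(V+.5)/5-.5+100)
for q in [(369,302),(673,300)]: print(inplane(c,p(*q)))
# predicted px of seat line ends for check
print([((proj(c,B(*Ft(.95,60,66+d,105)))[0]-[295,100]+.5)*5).round() for d in(-46,-40,-34,34,40,46)])
"
```

```text
[-75.5   0.   20.7]
[74.5  0.  19.9]
[array([386., 471.]), array([398., 471.]), array([409., 471.]), array([538., 472.]), array([550., 472.]), array([561., 472.])]
```

move_arm:
  series:
    - {"fingers": -1,"tx": -0.001,"ty": 0.004,"tz": 0.03,"wx": -0.6,"wy": -0.5,"wz": 0}
    - {"fingers": -1,"tx": -0.001,"ty": 0.004,"tz": 0.06,"wx": -0.6,"wy": -0.5,"wz": 0}
    - {"fingers": -1,"tx": -0.001,"ty": 0.004,"tz": 0.085,"wx": -0.6,"wy": -0.5,"wz": 0}
    - {"fingers": -1,"tx": -0.001,"ty": 0.004,"tz": 0.085,"wx": -0.6,"wy": -0.5,"wz": 0}
    - {"fingers": -1,"tx": -0.001,"ty": 0.004,"tz": 0.085,"wx": -0.6,"wy": -0.5,"wz": 0}

```text
time_s: 12.4
tool_pos: [0.5123, 0.312, 0.1679]
orientation: [0.663, 0.748, 0.0, 0.0]
wrist_force: [-0.4, 0.2, -0.9]
gripper_width: 0.0147
```

```bash
python3 -c "
from h import *
st();go(B(-51.5,66,142),PB)
c=cam('scene');crop(c,295,100,455,220,5,'s12');c=cam('top');crop(c,95,155,215,245,6,'t12')"
```

```text
12.4 [0.5123 0.312  0.1679] psi 96.9 tz [ 0. -0. -1.] F [-0.42  0.16 -0.94] w 0.0147 q [ 0.42  0.24  1.68 -0.    1.23  0.3 ]
t [-1.5  0.5 25.9] mm  w [ 0.  0. -0.]
```

View pics/s12.png

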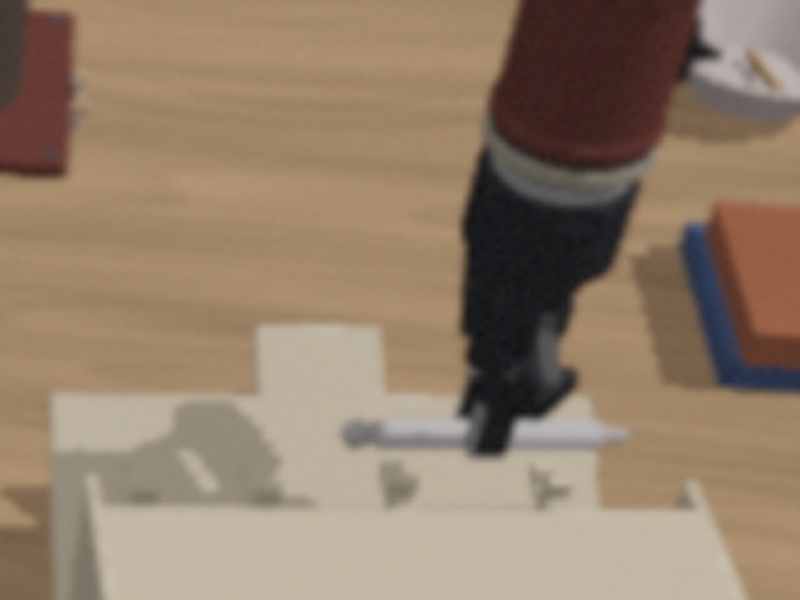

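View pics/t12.png

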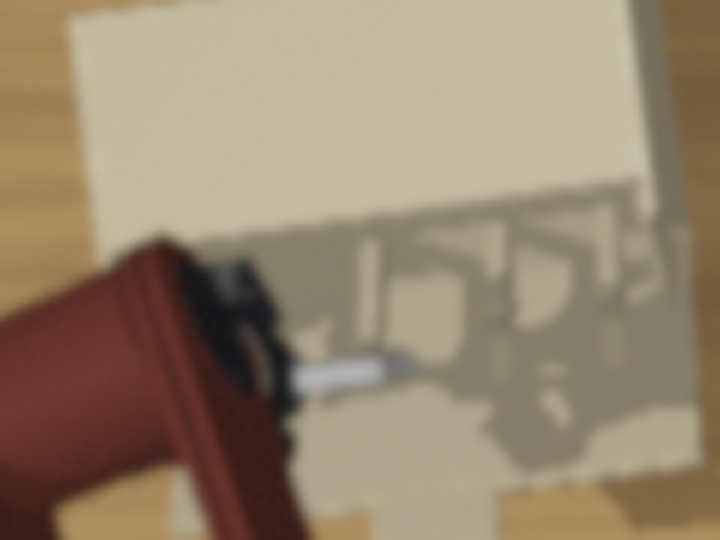

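move_arm:
  series:
    - {"fingers": -1,"tx": -0.001,"ty": 0,"tz": 0.01,"wx": 0,"wy": 0,"wz": 0}
    - {"fingers": -1,"tx": -0.001,"ty": 0,"tz": 0.018,"wx": 0,"wy": 0,"wz": 0}
    - {"fingers": -1,"tx": -0.001,"ty": 0,"tz": 0.022,"wx": 0,"wy": 0,"wz": 0}
    - {"fingers": -1,"tx": -0.001,"ty": 0,"tz": 0.022,"wx": 0,"wy": 0,"wz": 0}

```text
time_s: 12.9
tool_pos: [0.5116, 0.311, 0.1444]
orientation: [0.663, 0.748, -0.001, -0.0]
wrist_force: [-0.0, 0.7, -1.1]
gripper_width: 0.0149
```

```bash
python3 -c "
from h import *
st();go(B(-51.5,66,142),PB)
c=cam('scene');crop(c,355,150,435,220,8,'s13');c=cam('top');crop(c,95,155,215,245,6,'t13')"
```

```text
12.9 [0.5116 0.311  0.1444] psi 96.9 tz [-0.001 -0.001 -1.   ] F [-0.    0.71 -1.1 ] w 0.0149 q [ 0.41  0.26  1.7  -0.    1.18  0.29]
t [-0.5  1.3  2.4] mm  w [-0.1  0.   0. ]
```

View pics/s13.png

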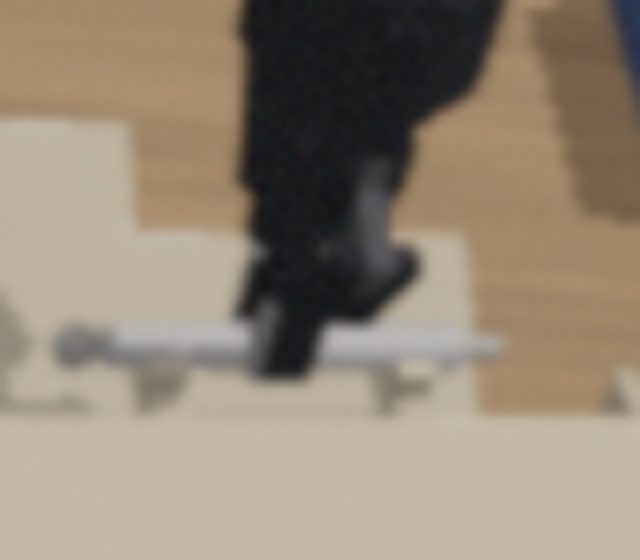

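View pics/t13.png

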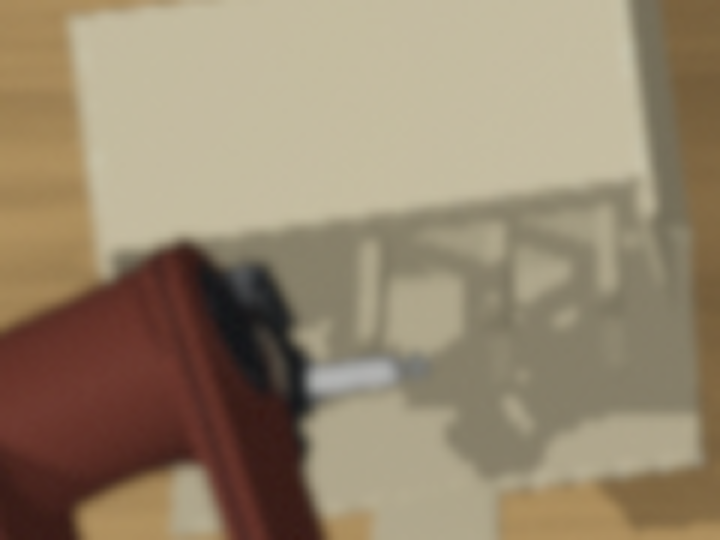

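move_arm:
  series:
    - {"fingers": -1,"tx": 0,"ty": 0,"tz": 0.001,"wx": 0,"wy": 0,"wz": 0}
    - {"fingers": -1,"tx": 0,"ty": 0,"tz": 0.002,"wx": 0,"wy": 0,"wz": 0}
    - {"fingers": -1,"tx": 0,"ty": 0,"tz": 0.003,"wx": 0,"wy": 0,"wz": 0}
    - {"fingers": -1,"tx": 0,"ty": 0,"tz": 0.003,"wx": 0,"wy": 0,"wz": 0}

```text
time_s: 13.4
tool_pos: [0.5128, 0.3114, 0.1431]
orientation: [0.663, 0.748, 0.001, 0.001]
wrist_force: [-0.1, -0.4, 1.6]
gripper_width: 0.0146
```

```bash
python3 -c "
from h import *
st();go(B(-51.5,66,142),PB)"
```

```text
13.4 [0.5128 0.3114 0.1431] psi 96.9 tz [ 0.002  0.    -1.   ] F [-0.12 -0.41  1.6 ] w 0.0146 q [ 0.41  0.26  1.7  -0.    1.18  0.29]
t [-0.8  0.1  1.1] mm  w [ 0.1 -0.   0. ]
```

Noise in force is about ±1 N, so keep lowering gently.

move_arm:
  series:
    - {"fingers": -1,"tx": 0,"ty": 0,"tz": 0.001,"wx": 0,"wy": 0,"wz": 0}
    - {"fingers": -1,"tx": 0,"ty": 0,"tz": 0.002,"wx": 0,"wy": 0,"wz": 0}
    - {"fingers": -1,"tx": 0,"ty": 0,"tz": 0.002,"wx": 0,"wy": 0,"wz": 0}

```text
time_s: 13.7
tool_pos: [0.5136, 0.3117, 0.1427]
orientation: [0.663, 0.748, 0.002, 0.001]
wrist_force: [-1.1, -1.5, 8.5]
gripper_width: 0.0144
```

```bash
python3 -c "
from h import *
st()
c=cam('scene');crop(c,355,150,435,220,8,'s14')"
```

```text
13.7 [0.5136 0.3117 0.1427] psi 96.9 tz [ 0.004  0.001 -1.   ] F [-1.14 -1.46  8.53] w 0.0144 q [ 0.41  0.26  1.7  -0.    1.18  0.29]
```

View pics/s14.png

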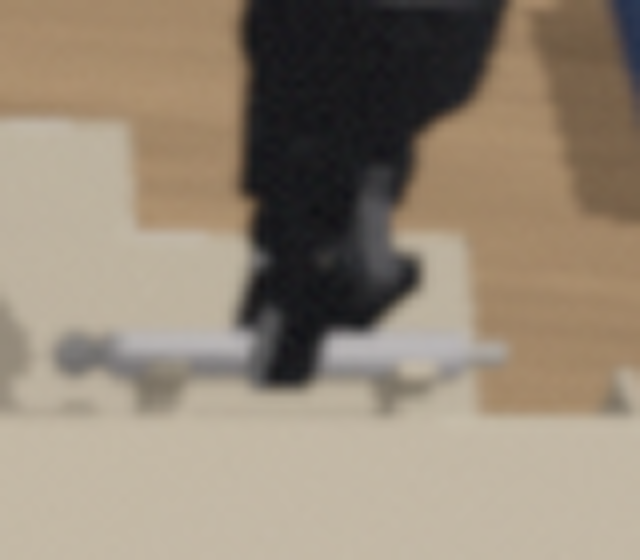

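```bash
cat >> h.py <<'E'
def w2b(P):
    d=np.array(P)-[BIN[0],BIN[1],0]; c,s=np.cos(BIN[2]),np.sin(BIN[2]); return np.array([c*d[0]+s*d[1],-s*d[0]+c*d[1],d[2]])*1000
def seaterr(P,seat,th=.95): 
    b=w2b(P); d=b-[0,0,12]; f=np.array([np.cos(th)*d[0]+np.sin(th)*d[2],d[1],-np.sin(th)*d[0]+np.cos(th)*d[2]]); return (f-seat).round(1)
E
python3 -c "
from h import *
s=get_state(); c=cam('scene'); p=lambda U,V:((U+.5)/8-.5+355,(V+.5)/8-.5+150)
A=[inplane(c,p(*q)) for q in [(55,354),(510,353)]];print(A)
r=R.from_quat(s['orientation'])
for a in A+[(A[0]+A[1])/2]: print(seaterr(s['tool_pos']+r.apply(a/1000),[60,66,105]))
print(w2b(s['tool_pos']))
"
```

```text
[array([-74. ,   0. ,  21.5]), array([75.5,  0. , 20.2])]
[ -0.6 -73.   -0.3]
[ 0.5 76.5  0.5]
[-0.1  1.7  0.1]
[-50.72984579  66.94059055 142.70940592]
```

move_arm:
  series:
    - {"fingers": -1,"tx": 0,"ty": 0,"tz": -0.001,"wx": 0,"wy": 0,"wz": 0}
    - {"fingers": -0.5,"tx": 0,"ty": 0,"tz": -0.001,"wx": 0,"wy": 0,"wz": 0}
    - {"fingers": -0.4,"tx": 0,"ty": 0,"tz": -0.001,"wx": 0,"wy": 0,"wz": 0}
    - {"fingers": -0.3,"tx": 0,"ty": 0,"tz": -0.001,"wx": 0,"wy": 0,"wz": 0}
    - {"fingers": -0.3,"tx": 0,"ty": 0,"tz": -0.001,"wx": 0,"wy": 0,"wz": 0}
    - {"fingers": -0.3,"tx": 0,"ty": 0,"tz": -0.001,"wx": 0,"wy": 0,"wz": 0}

```text
time_s: 14.4
tool_pos: [0.5121, 0.3112, 0.1413]
orientation: [0.663, 0.748, 0.0, 0.0]
wrist_force: [0.4, 0.0, 0.1]
gripper_width: 0.0293
```

```bash
python3 -c "
from h import *
st()
c=cam('scene');crop(c,355,150,435,220,8,'s15')"
```

```text
14.4 [0.5121 0.3112 0.1413] psi 96.9 tz [ 0. -0. -1.] F [0.41 0.02 0.12] w 0.0293 q [ 0.41  0.27  1.7  -0.    1.18  0.29]
```

View pics/s15.png

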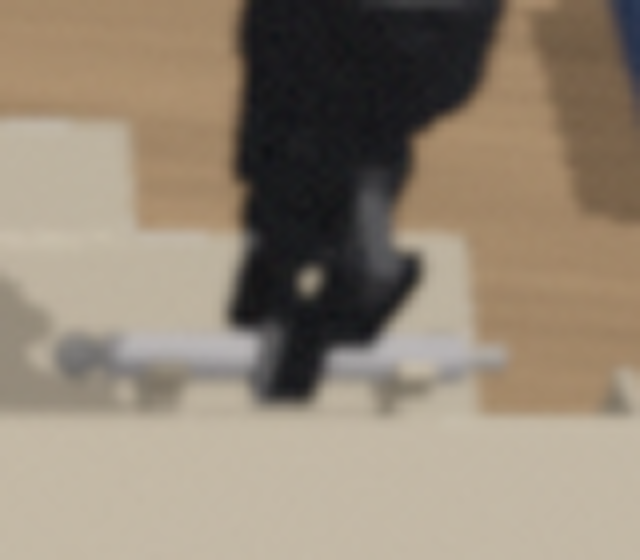

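Released and lying in place. Lift straight up, then travel to the torch.

move_arm:
  series:
    - {"fingers": -0.3,"tx": 0,"ty": 0,"tz": -0.02,"wx": 0,"wy": 0,"wz": 0}
    - {"fingers": -0.3,"tx": 0,"ty": 0,"tz": -0.05,"wx": 0,"wy": 0,"wz": 0}
    - {"fingers": -0.3,"tx": 0,"ty": 0,"tz": -0.1,"wx": 0,"wy": 0,"wz": 0}
    - {"fingers": -0.3,"tx": 0,"ty": 0,"tz": -0.13,"wx": 0,"wy": 0,"wz": 0}
    - {"fingers": -0.3,"tx": 0,"ty": 0,"tz": -0.13,"wx": 0,"wy": 0,"wz": 0}

```text
time_s: 14.95
tool_pos: [0.5148, 0.3125, 0.2783]
orientation: [0.663, 0.748, 0.005, 0.003]
wrist_force: [1.3, 0.1, 0.4]
gripper_width: 0.0301
```

```bash
python3 -c "
from h import *
st(); go((.4595,-.269,.12),np.radians(106))
c=cam('scene');crop(c,295,150,455,270,5,'s16');c=cam('top');crop(c,230,130,390,260,5,'t16')"
```

```text
14.95 [0.5148 0.3125 0.2783] psi 96.9 tz [ 0.011  0.004 -1.   ] F [1.3  0.1  0.45] w 0.0301 q [ 0.41  0.14  1.57 -0.    1.41  0.29]
t [-571.1 -126.7  155.1] mm  w [ 0.6 -0.1 -9.1]
```

View pics/s16.png

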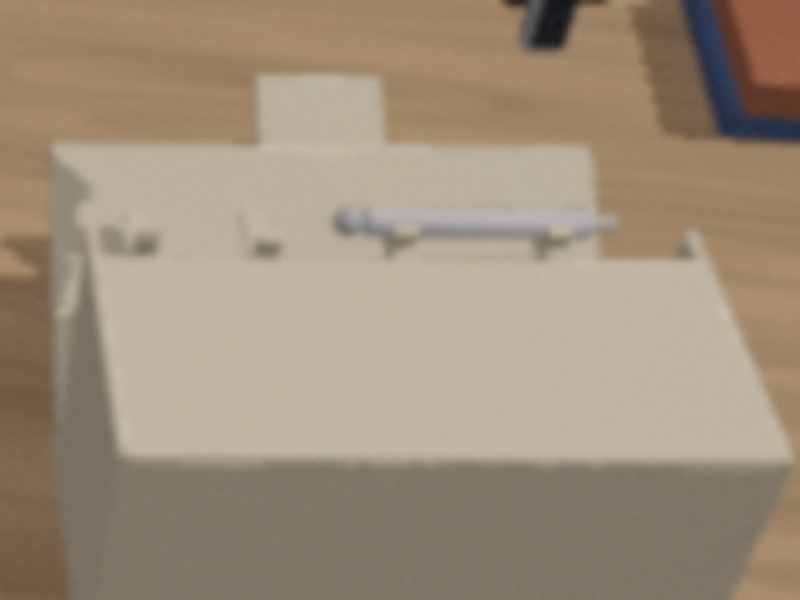

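View pics/t16.png

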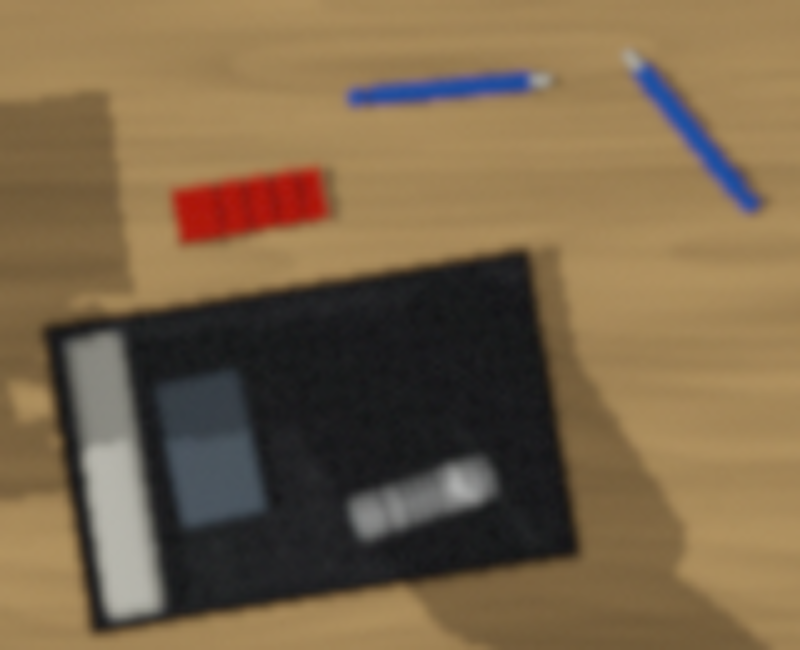

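move_arm:
  series:
    - {"fingers": 0.1,"tx": -0.571,"ty": -0.127,"tz": 0.11,"wx": 0.6,"wy": 0,"wz": -9.1}
    - {"fingers": 0.1,"tx": -0.571,"ty": -0.127,"tz": 0.11,"wx": 0.6,"wy": 0,"wz": -9.1}
    - {"fingers": 0.1,"tx": -0.571,"ty": -0.127,"tz": 0.11,"wx": 0.6,"wy": 0,"wz": -9.1}
    - {"fingers": 0.1,"tx": -0.571,"ty": -0.127,"tz": 0.11,"wx": 0.6,"wy": 0,"wz": -9.1}
    - {"fingers": 0.1,"tx": -0.571,"ty": -0.127,"tz": 0.11,"wx": 0.6,"wy": 0,"wz": -9.1}
    - {"fingers": 0.1,"tx": -0.571,"ty": -0.127,"tz": 0.11,"wx": 0.6,"wy": 0,"wz": -9.1}
    - {"fingers": 0.1,"tx": -0.571,"ty": -0.127,"tz": 0.11,"wx": 0.6,"wy": 0,"wz": -9.1}
    - {"fingers": 0.1,"tx": -0.571,"ty": -0.127,"tz": 0.11,"wx": 0.6,"wy": 0,"wz": -9.1}
    - {"fingers": 0.1,"tx": -0.571,"ty": -0.127,"tz": 0.11,"wx": 0.6,"wy": 0,"wz": -9.1}
    - {"fingers": 0.1,"tx": -0.571,"ty": -0.127,"tz": 0.11,"wx": 0.6,"wy": 0,"wz": -9.1}
    - {"fingers": 0.1,"tx": -0.571,"ty": -0.127,"tz": 0.11,"wx": 0.6,"wy": 0,"wz": -9.1}
    - {"fingers": 0.1,"tx": -0.571,"ty": -0.127,"tz": 0.11,"wx": 0.6,"wy": 0,"wz": -9.1}
    - {"fingers": 0.1,"tx": -0.571,"ty": -0.127,"tz": 0.11,"wx": 0.6,"wy": 0,"wz": -9.1}
    - {"fingers": 0.1,"tx": -0.571,"ty": -0.127,"tz": 0.11,"wx": 0.6,"wy": 0,"wz": -9.1}
    - {"fingers": 0.1,"tx": -0.571,"ty": -0.127,"tz": 0.11,"wx": 0.6,"wy": 0,"wz": -9.1}
    - {"fingers": 0.1,"tx": -0.571,"ty": -0.127,"tz": 0.11,"wx": 0.6,"wy": 0,"wz": -9.1}

```text
time_s: 16.65
tool_pos: [0.4551, -0.2693, 0.1612]
orientation: [0.601, 0.799, -0.003, -0.004]
wrist_force: [0.6, -0.3, 0.4]
gripper_width: 0.047
```

```bash
python3 -c "
from h import *
st(); go((.4597,-.269,.07),np.radians(106))"
```

```text
16.65 [ 0.4551 -0.2693  0.1612] psi 106.1 tz [-0.01  -0.001 -1.   ] F [ 0.63 -0.32  0.37] w 0.047 q [-0.68  0.09  1.86 -0.01  1.2  -0.96]
t [-1.1  5.4 91.1] mm  w [-0.6 -0.1  0.1]
```

move_arm:
  series:
    - {"fingers": 0.1,"tx": -0.001,"ty": 0.005,"tz": 0.04,"wx": -0.6,"wy": 0,"wz": 0}
    - {"fingers": 0.1,"tx": -0.001,"ty": 0.005,"tz": 0.08,"wx": -0.6,"wy": 0,"wz": 0}
    - {"fingers": 0.1,"tx": -0.001,"ty": 0.005,"tz": 0.09,"wx": -0.6,"wy": 0,"wz": 0}
    - {"fingers": 0.1,"tx": -0.001,"ty": 0.005,"tz": 0.09,"wx": -0.6,"wy": 0,"wz": 0}
    - {"fingers": 0.1,"tx": -0.001,"ty": 0.005,"tz": 0.09,"wx": -0.6,"wy": 0,"wz": 0}

```text
time_s: 17.15
tool_pos: [0.4603, -0.2708, 0.073]
orientation: [0.601, 0.799, 0.001, 0.001]
wrist_force: [-0.4, -0.5, 0.5]
gripper_width: 0.047
```

```bash
python3 -c "
from h import *
st(); go((.4597,-.269,.033),np.radians(106))
c=cam('top');crop(c,280,190,360,250,8,'t17');c=cam('scene');crop(c,140,150,230,220,8,'s17')"
```

```text
17.15 [ 0.4603 -0.2708  0.073 ] psi 106.1 tz [ 0.002 -0.    -1.   ] F [-0.41 -0.5   0.49] w 0.047 q [-0.68  0.22  1.91  0.    1.02 -0.96]
t [ 1.9 -0.1 40. ] mm  w [0.1 0.1 0.1]
```

View pics/s17.png

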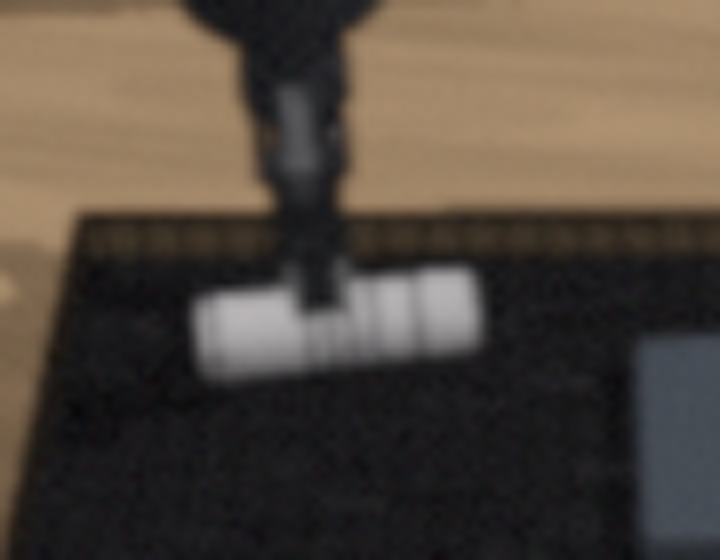

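View pics/t17.png

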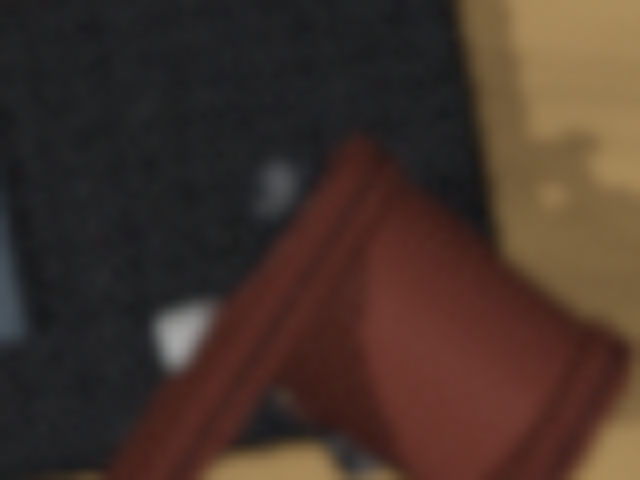

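move_arm:
  series:
    - {"fingers": 0.1,"tx": 0.003,"ty": 0,"tz": 0.015,"wx": 0,"wy": 0,"wz": 0}
    - {"fingers": 0.1,"tx": 0.003,"ty": 0,"tz": 0.03,"wx": 0,"wy": 0,"wz": 0}
    - {"fingers": 0.1,"tx": 0.003,"ty": 0,"tz": 0.038,"wx": 0,"wy": 0,"wz": 0}
    - {"fingers": 0.1,"tx": 0.003,"ty": 0,"tz": 0.038,"wx": 0,"wy": 0,"wz": 0}

```text
time_s: 17.65
tool_pos: [0.4576, -0.2672, 0.0323]
orientation: [0.602, 0.799, 0.001, -0.001]
wrist_force: [-0.8, -0.2, 0.4]
gripper_width: 0.0469
```

move_arm:
  series:
    - {"fingers": -0.1,"tx": 0,"ty": 0,"tz": 0,"wx": 0,"wy": 0,"wz": 0}
    - {"fingers": -0.3,"tx": 0,"ty": 0,"tz": 0,"wx": 0,"wy": 0,"wz": 0}
    - {"fingers": -0.6,"tx": 0,"ty": 0,"tz": 0,"wx": 0,"wy": 0,"wz": 0}
    - {"fingers": -1,"tx": 0,"ty": 0,"tz": 0,"wx": 0,"wy": 0,"wz": 0}
    - {"fingers": -1,"tx": 0,"ty": 0,"tz": 0,"wx": 0,"wy": 0,"wz": 0}
    - {"fingers": -1,"tx": 0,"ty": 0,"tz": 0,"wx": 0,"wy": 0,"wz": 0}
  grip_force: 30

```text
time_s: 18.25
tool_pos: [0.4588, -0.2681, 0.0341]
orientation: [0.602, 0.799, 0.0, 0.001]
wrist_force: [-0.2, -0.5, 5.3]
gripper_width: 0.0289
```

move_arm:
  series:
    - {"fingers": -1,"tx": 0,"ty": 0,"tz": -0.02,"wx": 0,"wy": 0,"wz": 0}
    - {"fingers": -1,"tx": 0,"ty": 0,"tz": -0.06,"wx": 0,"wy": 0,"wz": 0}
    - {"fingers": -1,"tx": 0,"ty": 0,"tz": -0.11,"wx": 0,"wy": 0,"wz": 0}
    - {"fingers": -1,"tx": 0,"ty": 0,"tz": -0.16,"wx": 0,"wy": 0,"wz": 0}
    - {"fingers": -1,"tx": 0,"ty": 0,"tz": -0.2,"wx": 0,"wy": 0,"wz": 0}
    - {"fingers": -1,"tx": 0,"ty": 0,"tz": -0.21,"wx": 0,"wy": 0,"wz": 0}
    - {"fingers": -1,"tx": 0,"ty": 0,"tz": -0.21,"wx": 0,"wy": 0,"wz": 0}

```text
time_s: 18.95
tool_pos: [0.459, -0.2684, 0.2451]
orientation: [0.602, 0.799, 0.001, 0.002]
wrist_force: [0.3, -0.3, -2.3]
gripper_width: 0.0289
```

```bash
python3 -c "
from h import *
st(); go(B(-52,-78,215),PB)
c=cam('scene');crop(c,120,70,270,190,5,'s18')"
```

```text
18.95 [ 0.459  -0.2684  0.2451] psi 106.0 tz [ 0.004 -0.001 -1.   ] F [ 0.29 -0.33 -2.29] w 0.0289 q [-0.68  0.    1.78  0.    1.35 -0.96]
t [399.6 188.2  29.8] mm  w [0.2 0.1 9.1]
```

View pics/s18.png

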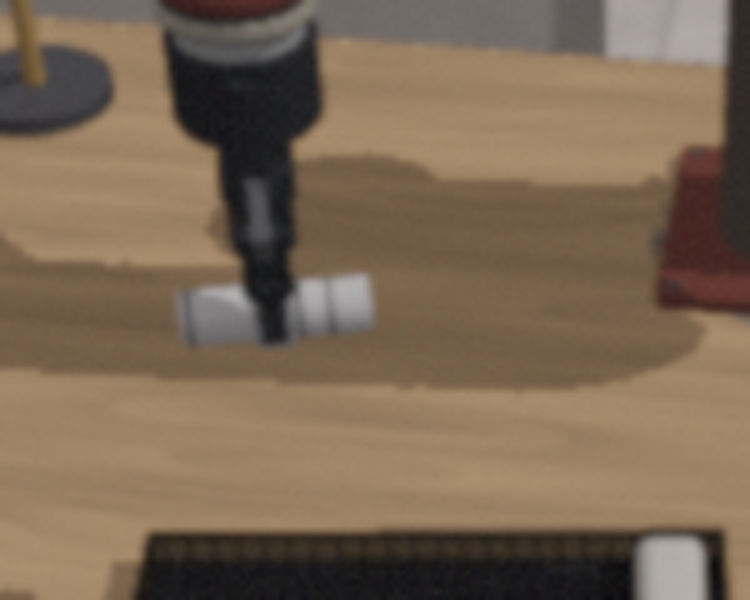

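```bash
python3 -c "
from h import *
c=cam('scene'); p=lambda U,V:((U+.5)/5-.5+120,(V+.5)/5-.5+70)
for q in [(181,318),(371,303)]: print(inplane(c,p(*q)))
"
```

```text
[-53.3   0.   11.8]
[47.5  0.  12.7]
```

move_arm:
  series:
    - {"fingers": -1,"tx": 0.4,"ty": 0.188,"tz": -0.02,"wx": 0.2,"wy": 0,"wz": 9.1}
    - {"fingers": -1,"tx": 0.4,"ty": 0.188,"tz": -0.02,"wx": 0.2,"wy": 0,"wz": 9.1}
    - {"fingers": -1,"tx": 0.4,"ty": 0.188,"tz": -0.02,"wx": 0.2,"wy": 0,"wz": 9.1}
    - {"fingers": -1,"tx": 0.4,"ty": 0.188,"tz": -0.02,"wx": 0.2,"wy": 0,"wz": 9.1}
    - {"fingers": -1,"tx": 0.4,"ty": 0.188,"tz": -0.02,"wx": 0.2,"wy": 0,"wz": 9.1}
    - {"fingers": -1,"tx": 0.4,"ty": 0.188,"tz": -0.02,"wx": 0.2,"wy": 0,"wz": 9.1}
    - {"fingers": -1,"tx": 0.4,"ty": 0.188,"tz": -0.02,"wx": 0.2,"wy": 0,"wz": 9.1}
    - {"fingers": -1,"tx": 0.4,"ty": 0.188,"tz": -0.02,"wx": 0.2,"wy": 0,"wz": 9.1}
    - {"fingers": -1,"tx": 0.4,"ty": 0.188,"tz": -0.02,"wx": 0.2,"wy": 0,"wz": 9.1}
    - {"fingers": -1,"tx": 0.4,"ty": 0.188,"tz": -0.02,"wx": 0.2,"wy": 0,"wz": 9.1}
    - {"fingers": -1,"tx": 0.4,"ty": 0.188,"tz": -0.02,"wx": 0.2,"wy": 0,"wz": 9.1}
    - {"fingers": -1,"tx": 0.4,"ty": 0.188,"tz": -0.02,"wx": 0.2,"wy": 0,"wz": 9.1}
    - {"fingers": -1,"tx": 0.4,"ty": 0.188,"tz": -0.02,"wx": 0.2,"wy": 0,"wz": 9.1}
    - {"fingers": -1,"tx": 0.4,"ty": 0.188,"tz": -0.02,"wx": 0.2,"wy": 0,"wz": 9.1}

```text
time_s: 20.45
tool_pos: [0.5286, 0.1671, 0.2635]
orientation: [0.664, 0.748, -0.001, -0.001]
wrist_force: [0.2, -0.1, -1.2]
gripper_width: 0.0287
```

```bash
python3 -c "
from h import *
st(); go(B(-52,-78,165),PB)
c=cam('scene');crop(c,295,100,455,220,5,'s19')"
```

```text
20.45 [0.5286 0.1671 0.2635] psi 96.8 tz [-0.003 -0.    -1.   ] F [ 0.21 -0.09 -1.17] w 0.0287 q [0.16 0.05 1.7  0.   1.39 0.04]
t [ 0.3  1.6 98.5] mm  w [-0.2 -0.  -0.1]
```

View pics/s19.png

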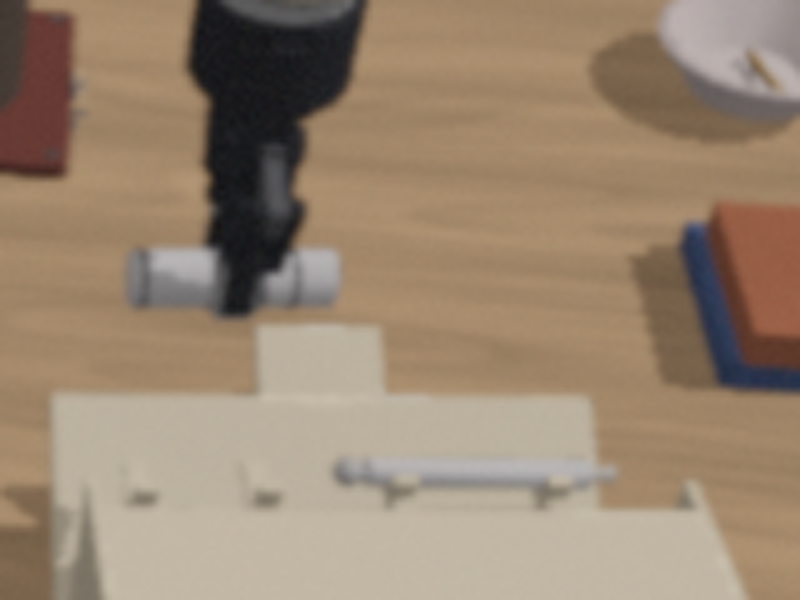

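```bash
python3 -c "
from h import *
c=cam('scene'); p=lambda U,V:((U+.5)/5-.5+295,(V+.5)/5-.5+100)
for q in [(128,278),(341,277)]: print(inplane(c,p(*q)))
"
```

```text
[-52.2   0.   16.3]
[52.4  0.  15.1]
```

move_arm:
  series:
    - {"fingers": -1,"tx": 0.002,"ty": 0.002,"tz": 0.03,"wx": 0,"wy": 0,"wz": 0}
    - {"fingers": -1,"tx": 0.002,"ty": 0.002,"tz": 0.06,"wx": 0,"wy": 0,"wz": 0}
    - {"fingers": -1,"tx": 0.002,"ty": 0.002,"tz": 0.09,"wx": 0,"wy": 0,"wz": 0}
    - {"fingers": -1,"tx": 0.002,"ty": 0.002,"tz": 0.098,"wx": 0,"wy": 0,"wz": 0}
    - {"fingers": -1,"tx": 0.002,"ty": 0.002,"tz": 0.098,"wx": 0,"wy": 0,"wz": 0}
    - {"fingers": -1,"tx": 0.002,"ty": 0.002,"tz": 0.098,"wx": 0,"wy": 0,"wz": 0}

```text
time_s: 21.15
tool_pos: [0.5311, 0.1706, 0.1675]
orientation: [0.663, 0.748, -0.0, -0.0]
wrist_force: [0.4, -0.0, -1.1]
gripper_width: 0.0289
```

```bash
python3 -c "
from h import *
st(); go(B(-51.5,-76,137),PB)
c=cam('scene');crop(c,295,140,395,220,7,'s20');c=cam('top');crop(c,95,155,215,245,6,'t20')"
```

```text
21.15 [0.5311 0.1706 0.1675] psi 96.9 tz [-0.001  0.001 -1.   ] F [ 0.39 -0.04 -1.09] w 0.0289 q [0.17 0.14 1.79 0.   1.21 0.05]
t [-0.8 -1.2 30.5] mm  w [-0. -0. -0.]
```

View pics/s20.png

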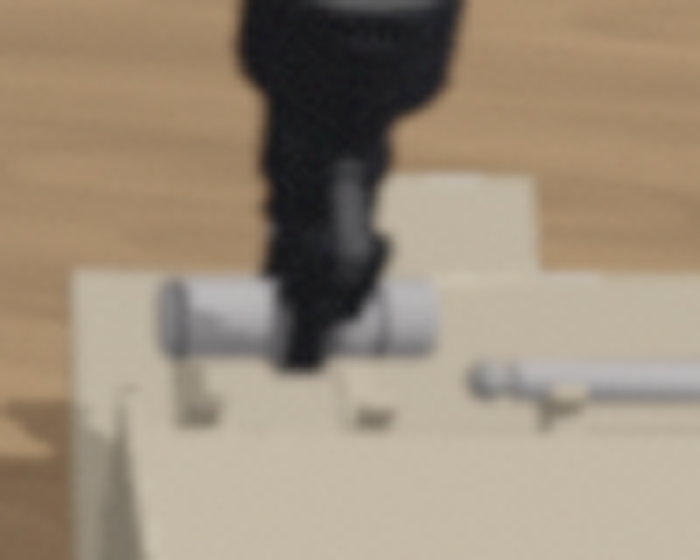

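View pics/t20.png

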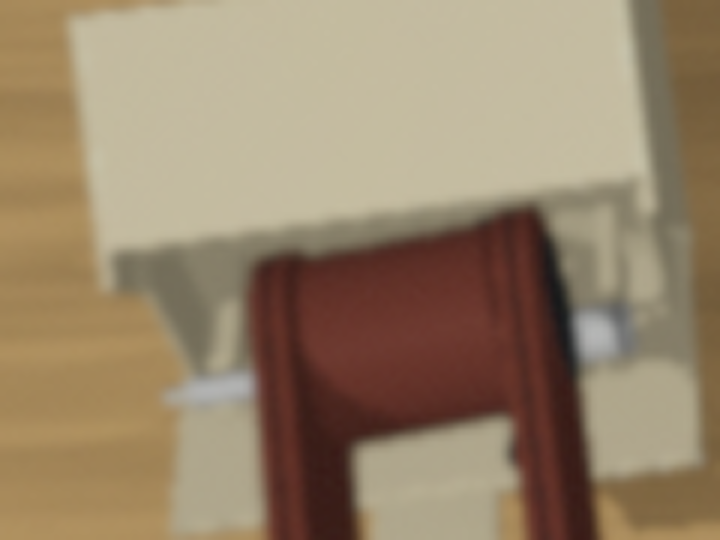

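move_arm:
  series:
    - {"fingers": -1,"tx": -0.001,"ty": -0.001,"tz": 0.01,"wx": 0,"wy": 0,"wz": 0}
    - {"fingers": -1,"tx": -0.001,"ty": -0.001,"tz": 0.018,"wx": 0,"wy": 0,"wz": 0}
    - {"fingers": -1,"tx": -0.001,"ty": -0.001,"tz": 0.024,"wx": 0,"wy": 0,"wz": 0}
    - {"fingers": -1,"tx": -0.001,"ty": -0.001,"tz": 0.026,"wx": 0,"wy": 0,"wz": 0}
    - {"fingers": -1,"tx": -0.001,"ty": -0.001,"tz": 0.026,"wx": 0,"wy": 0,"wz": 0}

```text
time_s: 21.75
tool_pos: [0.5287, 0.1695, 0.1391]
orientation: [0.663, 0.748, -0.001, -0.002]
wrist_force: [0.3, -0.5, -1.9]
gripper_width: 0.0289
```

```bash
python3 -c "
from h import *
st(); go(B(-51.5,-77,137),PB)
c=cam('scene');crop(c,295,150,395,220,8,'s21')"
```

```text
21.75 [0.5287 0.1695 0.1391] psi 96.9 tz [-0.004 -0.    -1.   ] F [ 0.28 -0.48 -1.91] w 0.0289 q [0.17 0.17 1.81 0.   1.16 0.05]
t [-1.   1.3  2.1] mm  w [-0.2 -0.   0. ]
```

View pics/s21.png

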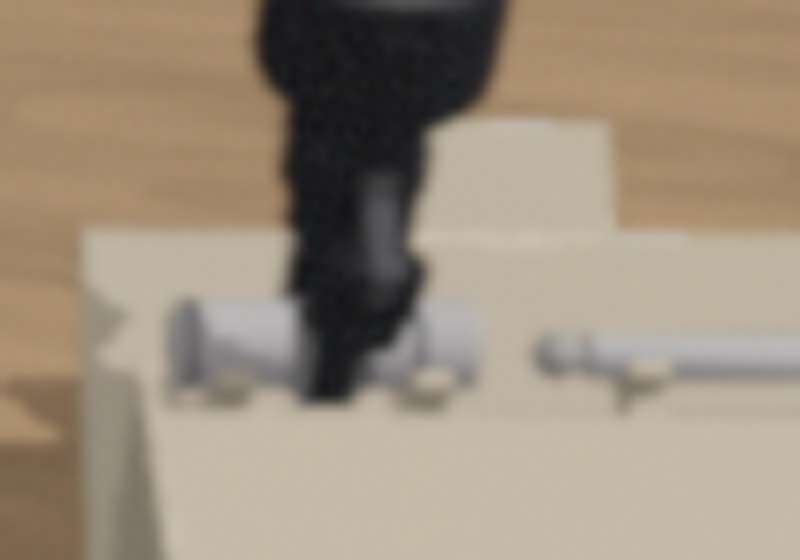

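move_arm:
  series:
    - {"fingers": -1,"tx": -0.001,"ty": 0.001,"tz": 0.001,"wx": 0,"wy": 0,"wz": 0}
    - {"fingers": -1,"tx": -0.001,"ty": 0.001,"tz": 0.002,"wx": 0,"wy": 0,"wz": 0}
    - {"fingers": -1,"tx": -0.001,"ty": 0.001,"tz": 0.003,"wx": 0,"wy": 0,"wz": 0}
    - {"fingers": -1,"tx": -0.001,"ty": 0.001,"tz": 0.003,"wx": 0,"wy": 0,"wz": 0}

```text
time_s: 22.2
tool_pos: [0.5306, 0.1687, 0.1372]
orientation: [0.663, 0.748, -0.001, -0.001]
wrist_force: [-0.1, 0.5, 1.0]
gripper_width: 0.0288
```

```bash
python3 -c "
from h import *
st(); go(B(-50.5,-77,137),PB)"
```

```text
22.2 [0.5306 0.1687 0.1372] psi 96.9 tz [-0.002  0.    -1.   ] F [-0.06  0.5   0.97] w 0.0288 q [0.17 0.18 1.81 0.   1.15 0.05]
t [0.1 0.5 0.2] mm  w [-0.1 -0.   0. ]
```

move_arm:
  series:
    - {"fingers": -1,"tx": 0,"ty": 0,"tz": 0.001,"wx": 0,"wy": 0,"wz": 0}
    - {"fingers": -1,"tx": 0,"ty": 0,"tz": 0.002,"wx": 0,"wy": 0,"wz": 0}
    - {"fingers": -1,"tx": 0,"ty": 0,"tz": 0.002,"wx": 0,"wy": 0,"wz": 0}

```text
time_s: 22.5
tool_pos: [0.5308, 0.1687, 0.137]
orientation: [0.663, 0.748, -0.0, -0.001]
wrist_force: [-4.4, -1.6, 11.6]
gripper_width: 0.0289
```

```bash
python3 -c "
from h import *
st()
c=cam('scene');crop(c,295,150,395,220,8,'s22');print(w2b(get_state()['tool_pos']))
p=lambda P:((proj(c,P)[0]-[295,150]+.5)*8).round()
print(p(B(*Ft(.95,60,-128,105))),p(B(*Ft(.95,60,-28,105))))"
```

```text
22.5 [0.5308 0.1687 0.137 ] psi 96.9 tz [-0.002  0.    -1.   ] F [-4.38 -1.63 11.6 ] w 0.0289 q [0.17 0.18 1.81 0.   1.15 0.05]
[-50.8465239  -76.99776526 136.94986087]
[170. 351.] [473. 353.]
```

View pics/s22.png

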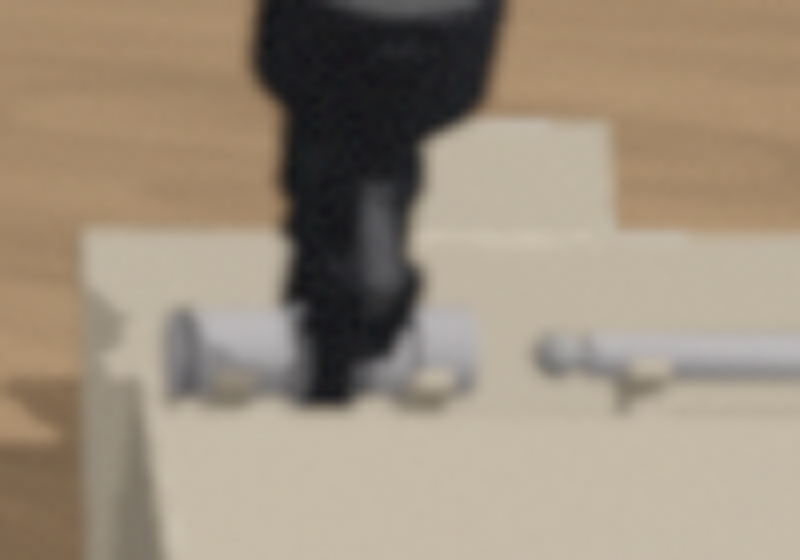

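move_arm:
  series:
    - {"fingers": -1,"tx": 0,"ty": 0,"tz": -0.001,"wx": 0,"wy": 0,"wz": 0}
    - {"fingers": -0.2,"tx": 0,"ty": 0,"tz": -0.001,"wx": 0,"wy": 0,"wz": 0}
    - {"fingers": -0.1,"tx": 0,"ty": 0,"tz": -0.001,"wx": 0,"wy": 0,"wz": 0}
    - {"fingers": 0,"tx": 0,"ty": 0,"tz": -0.001,"wx": 0,"wy": 0,"wz": 0}
    - {"fingers": 0,"tx": 0,"ty": 0,"tz": -0.001,"wx": 0,"wy": 0,"wz": 0}
    - {"fingers": 0,"tx": 0,"ty": 0,"tz": -0.001,"wx": 0,"wy": 0,"wz": 0}

```text
time_s: 23.15
tool_pos: [0.5302, 0.1687, 0.1356]
orientation: [0.663, 0.748, -0.001, -0.001]
wrist_force: [0.2, -0.8, 0.7]
gripper_width: 0.0428
```

```bash
python3 -c "
from h import *
st()
c=cam('scene');crop(c,295,150,395,220,8,'s23')"
```

```text
23.15 [0.5302 0.1687 0.1356] psi 96.9 tz [-0.003  0.    -1.   ] F [ 0.21 -0.78  0.67] w 0.0428 q [0.17 0.18 1.81 0.   1.15 0.04]
```

View pics/s23.png

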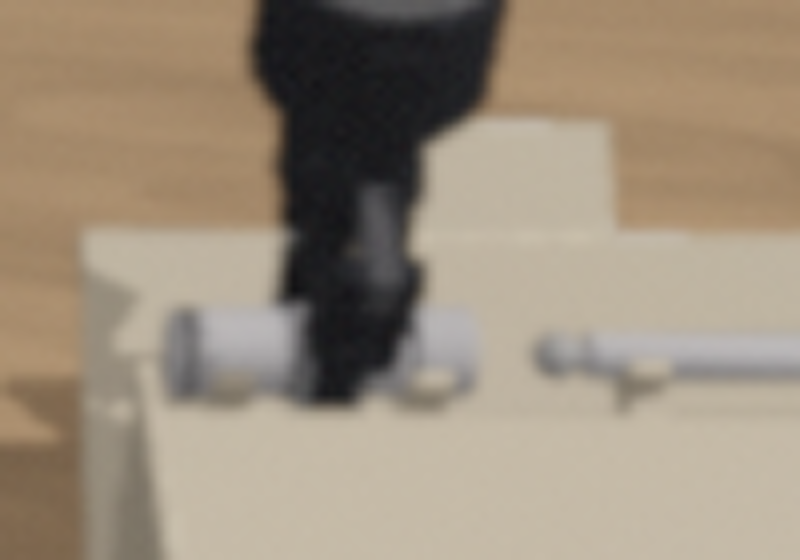

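move_arm:
  series:
    - {"fingers": 0,"tx": 0,"ty": 0,"tz": -0.02,"wx": 0,"wy": 0,"wz": 0}
    - {"fingers": 0,"tx": 0,"ty": 0,"tz": -0.05,"wx": 0,"wy": 0,"wz": 0}
    - {"fingers": 0,"tx": 0,"ty": 0,"tz": -0.1,"wx": 0,"wy": 0,"wz": 0}
    - {"fingers": -1,"tx": 0,"ty": 0,"tz": -0.11,"wx": 0,"wy": 0,"wz": 0}
    - {"fingers": -1,"tx": 0,"ty": 0,"tz": -0.11,"wx": 0,"wy": 0,"wz": 0}

```text
time_s: 23.7
tool_pos: [0.5322, 0.169, 0.249]
orientation: [0.663, 0.748, 0.001, 0.001]
wrist_force: [0.4, 1.0, -0.1]
gripper_width: 0.0143
```

```bash
python3 -c "
from h import *
st();go(B(-215,0,240),PB);go(B(-215,0,136),PB)
for th in np.arange(.95,-.06,-.05):
    P=Ft(th,0,0,200); print(round(th,2),P[0].round()-15,(P[2]+5).round())
c=cam('scene');crop(c,295,140,455,260,5,'s24')"
```

```text
23.7 [0.5322 0.169  0.249 ] psi 96.9 tz [ 0.003  0.001 -1.   ] F [ 0.35  1.01 -0.06] w 0.0143 q [0.17 0.06 1.71 0.   1.36 0.04]
t [  77.  -165.6    8.5] mm  w [ 0.2 -0.   0. ]
t [  76.9 -166.   112.5] mm  w [ 0.2 -0.   0. ]
0.95 -178.0 133.0
0.9 -172.0 141.0
0.85 -165.0 149.0
0.8 -158.0 156.0
0.75 -151.0 163.0
0.7 -144.0 170.0
0.65 -136.0 176.0
0.6 -128.0 182.0
0.55 -120.0 188.0
0.5 -111.0 193.0
0.45 -102.0 197.0
0.4 -93.0 201.0
0.35 -84.0 205.0
0.3 -74.0 208.0
0.25 -64.0 211.0
0.2 -55.0 213.0
0.15 -45.0 215.0
0.1 -35.0 216.0
0.05 -25.0 217.0
-0.0 -15.0 217.0
-0.05 -5.0 217.0
```

View pics/s24.png

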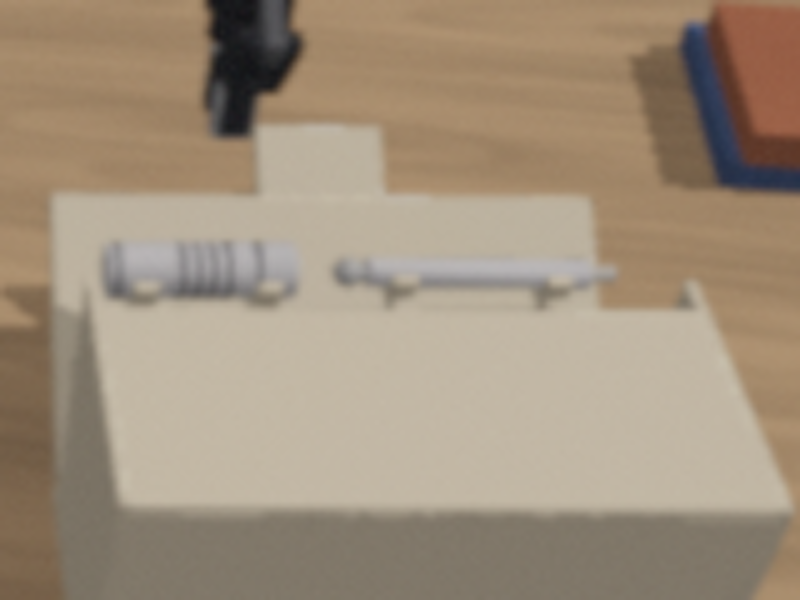

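move_arm:
  series:
    - {"fingers": -1,"tx": 0.077,"ty": -0.166,"tz": 0.008,"wx": 0.2,"wy": 0,"wz": 0}
    - {"fingers": -1,"tx": 0.077,"ty": -0.166,"tz": 0.008,"wx": 0.2,"wy": 0,"wz": 0}
    - {"fingers": -1,"tx": 0.077,"ty": -0.166,"tz": 0.008,"wx": 0.2,"wy": 0,"wz": 0}
    - {"fingers": -1,"tx": 0.077,"ty": -0.166,"tz": 0.008,"wx": 0.2,"wy": 0,"wz": 0}
    - {"fingers": -1,"tx": 0.077,"ty": -0.166,"tz": 0.008,"wx": 0.2,"wy": 0,"wz": 0}
    - {"fingers": -1,"tx": 0.077,"ty": -0.166,"tz": 0.008,"wx": 0.2,"wy": 0,"wz": 0}
    - {"fingers": -1,"tx": 0.077,"ty": -0.166,"tz": 0.05,"wx": 0.2,"wy": 0,"wz": 0}
    - {"fingers": -1,"tx": 0.077,"ty": -0.166,"tz": 0.095,"wx": 0.2,"wy": 0,"wz": 0}
    - {"fingers": -1,"tx": 0.077,"ty": -0.166,"tz": 0.112,"wx": 0.2,"wy": 0,"wz": 0}
    - {"fingers": -1,"tx": 0.077,"ty": -0.166,"tz": 0.112,"wx": 0.2,"wy": 0,"wz": 0}
    - {"fingers": -1,"tx": 0.077,"ty": -0.166,"tz": 0.112,"wx": 0.2,"wy": 0,"wz": 0}

```text
time_s: 24.85
tool_pos: [0.3569, 0.2247, 0.1342]
orientation: [0.664, 0.748, -0.003, -0.002]
wrist_force: [0.8, -0.2, 0.0]
gripper_width: 0.0003
```

```bash
python3 -c "
from h import *
st();go(B(-178,0,133),PB);print(w2b(get_state()['tool_pos']))
c=cam('scene');crop(c,295,110,455,230,5,'s25')
c=cam('top');crop(c,95,155,235,255,5,'t25')"
```

```text
24.85 [0.3569 0.2247 0.1342] psi 96.9 tz [-0.007 -0.001 -1.   ] F [ 0.79 -0.22  0.03] w 0.0003 q [ 0.37 -0.15  2.15  0.    1.15  0.25]
t [ 0.6 38.8  0.9] mm  w [-0.4 -0.  -0. ]
[-216.77989197   -0.52261098  134.20596388]
```

View pics/s25.png

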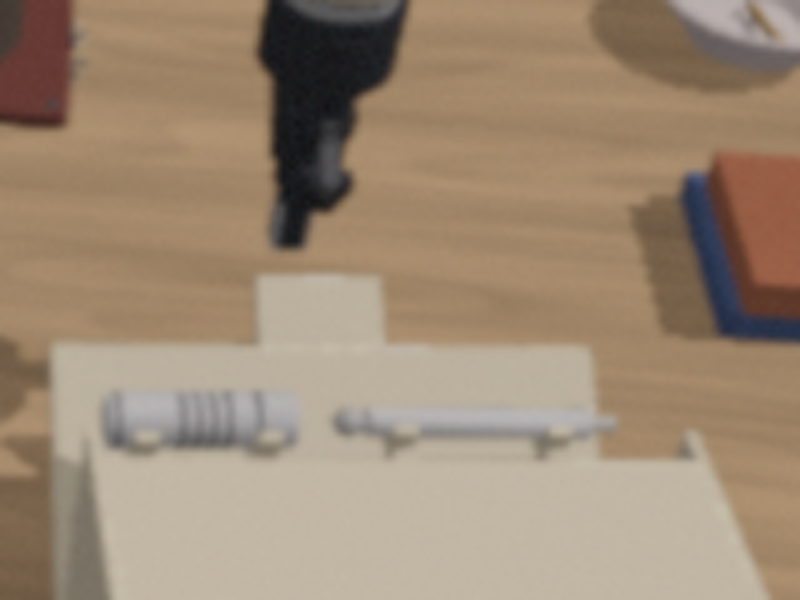

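View pics/t25.png

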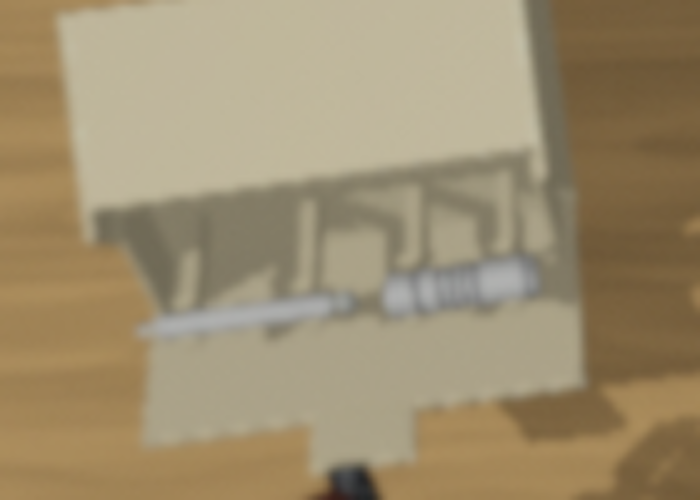

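move_arm:
  series:
    - {"fingers": -1,"tx": 0,"ty": 0.015,"tz": 0,"wx": 0,"wy": 0,"wz": 0}
    - {"fingers": -1,"tx": 0,"ty": 0.028,"tz": 0,"wx": 0,"wy": 0,"wz": 0}
    - {"fingers": -1,"tx": 0,"ty": 0.034,"tz": 0,"wx": 0,"wy": 0,"wz": 0}
    - {"fingers": -1,"tx": 0,"ty": 0.039,"tz": -0.002,"wx": 0,"wy": 0,"wz": 0}
    - {"fingers": -1,"tx": 0,"ty": 0.044,"tz": -0.006,"wx": 0,"wy": 0,"wz": 0}
    - {"fingers": -1,"tx": 0,"ty": 0.0485,"tz": -0.011,"wx": 0,"wy": 0,"wz": 0}
    - {"fingers": -1,"tx": 0,"ty": 0.053,"tz": -0.0165,"wx": 0,"wy": 0,"wz": 0}
    - {"fingers": -1,"tx": 0,"ty": 0.058,"tz": -0.021,"wx": 0,"wy": 0,"wz": 0}
    - {"fingers": -1,"tx": 0,"ty": 0.062,"tz": -0.026,"wx": 0,"wy": 0,"wz": 0}
    - {"fingers": -1,"tx": 0,"ty": 0.067,"tz": -0.031,"wx": 0,"wy": 0,"wz": 0}
    - {"fingers": -1,"tx": 0,"ty": 0.072,"tz": -0.035,"wx": 0,"wy": 0,"wz": 0}
    - {"fingers": -1,"tx": 0,"ty": 0.077,"tz": -0.039,"wx": 0,"wy": 0,"wz": 0}
    - {"fingers": -1,"tx": 0,"ty": 0.0825,"tz": -0.043,"wx": 0,"wy": 0,"wz": 0}
    - {"fingers": -1,"tx": 0,"ty": 0.088,"tz": -0.047,"wx": 0,"wy": 0,"wz": 0}

```text
time_s: 26.35
tool_pos: [0.4424, 0.2357, 0.1817]
orientation: [0.663, 0.749, -0.004, -0.003]
wrist_force: [-7.9, -1.8, 6.2]
gripper_width: -0.0001
```

```bash
python3 -c "
from h import *
st();print(w2b(get_state()['tool_pos']))
c=cam('scene');crop(c,295,110,455,230,5,'s26')
c=cam('top');crop(c,95,155,235,255,5,'t26')"
```

```text
26.35 [0.4424 0.2357 0.1817] psi 96.9 tz [-0.01  -0.001 -1.   ] F [-7.9  -1.79  6.16] w -0.0001 q [ 0.33 -0.    1.91  0.    1.24  0.21]
[-1.30550145e+02  8.96608289e-02  1.81660731e+02]
```

View pics/s26.png

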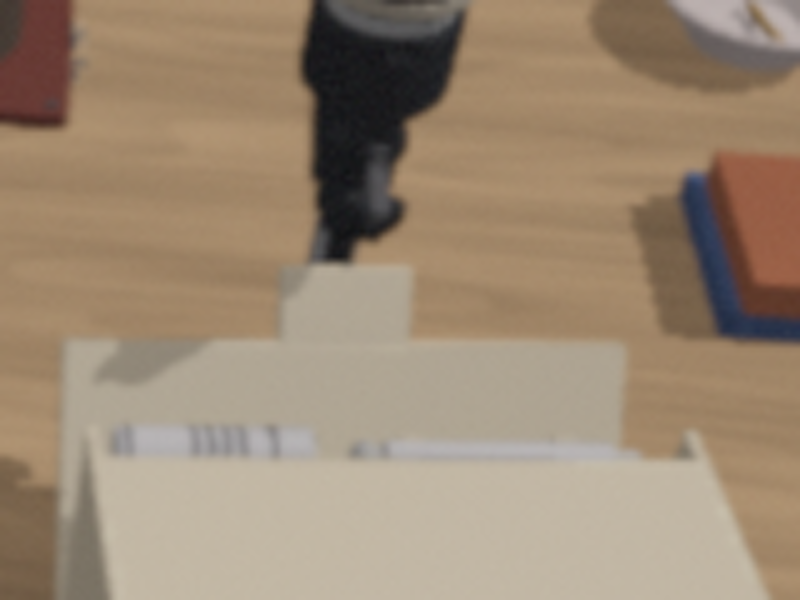

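move_arm:
  series:
    - {"fingers": -1,"tx": 0,"ty": 0.0055,"tz": -0.0035,"wx": 0,"wy": 0,"wz": 0}
    - {"fingers": -1,"tx": 0,"ty": 0.0115,"tz": -0.007,"wx": 0,"wy": 0,"wz": 0}
    - {"fingers": -1,"tx": 0,"ty": 0.017,"tz": -0.0105,"wx": 0,"wy": 0,"wz": 0}
    - {"fingers": -1,"tx": 0,"ty": 0.023,"tz": -0.0135,"wx": 0,"wy": 0,"wz": 0}
    - {"fingers": -1,"tx": 0,"ty": 0.029,"tz": -0.0165,"wx": 0,"wy": 0,"wz": 0}
    - {"fingers": -1,"tx": 0,"ty": 0.035,"tz": -0.019,"wx": 0,"wy": 0,"wz": 0}
    - {"fingers": -1,"tx": 0,"ty": 0.041,"tz": -0.0215,"wx": 0,"wy": 0,"wz": 0}
    - {"fingers": -1,"tx": 0,"ty": 0.0475,"tz": -0.024,"wx": 0,"wy": 0,"wz": 0}
    - {"fingers": -1,"tx": 0,"ty": 0.054,"tz": -0.026,"wx": 0,"wy": 0,"wz": 0}
    - {"fingers": -1,"tx": 0,"ty": 0.06,"tz": -0.028,"wx": 0,"wy": 0,"wz": 0}
    - {"fingers": -1,"tx": 0,"ty": 0.067,"tz": -0.0295,"wx": 0,"wy": 0,"wz": 0}
    - {"fingers": -1,"tx": 0,"ty": 0.073,"tz": -0.031,"wx": 0,"wy": 0,"wz": 0}
    - {"fingers": -1,"tx": 0,"ty": 0.08,"tz": -0.032,"wx": 0,"wy": 0,"wz": 0}
    - {"fingers": -1,"tx": 0,"ty": 0.0865,"tz": -0.033,"wx": 0,"wy": 0,"wz": 0}
    - {"fingers": -1,"tx": 0,"ty": 0.093,"tz": -0.034,"wx": 0,"wy": 0,"wz": 0}
    - {"fingers": -1,"tx": 0,"ty": 0.097,"tz": -0.0345,"wx": 0,"wy": 0,"wz": 0}

```text
time_s: 28.05
tool_pos: [0.541, 0.2474, 0.2145]
orientation: [0.663, 0.748, -0.002, -0.002]
wrist_force: [-1.9, -0.6, -0.3]
gripper_width: -0.0002
```

```bash
python3 -c "
from h import *
st();print(w2b(get_state()['tool_pos']))
c=cam('scene');crop(c,295,110,455,230,5,'s27')"
```

```text
28.05 [0.541  0.2474 0.2145] psi 96.9 tz [-0.006 -0.    -1.   ] F [-1.93 -0.58 -0.29] w -0.0002 q [0.3  0.19 1.65 0.   1.32 0.17]
[-3.12798068e+01 -1.32839458e-01  2.14542358e+02]
```

View pics/s27.png

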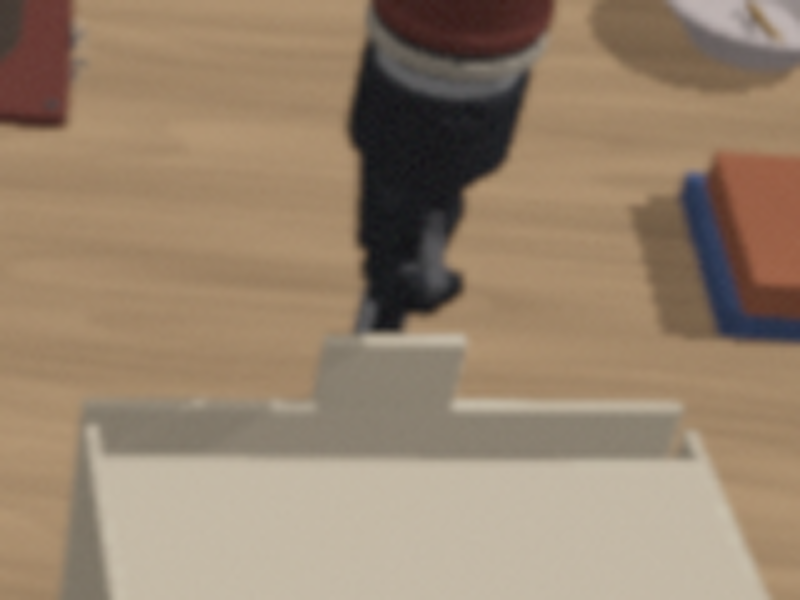

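Nearly shut. Push on in small steps until the stop shows in the force.

move_arm:
  series:
    - {"fingers": -1,"tx": 0,"ty": 0.005,"tz": 0,"wx": 0,"wy": 0,"wz": 0}
    - {"fingers": -1,"tx": 0,"ty": 0.01,"tz": 0,"wx": 0,"wy": 0,"wz": 0}
    - {"fingers": -1,"tx": 0,"ty": 0.014,"tz": 0,"wx": 0,"wy": 0,"wz": 0}
    - {"fingers": -1,"tx": 0,"ty": 0.016,"tz": 0,"wx": 0,"wy": 0,"wz": 0}
    - {"fingers": -1,"tx": 0,"ty": 0.016,"tz": 0,"wx": 0,"wy": 0,"wz": 0}

```text
time_s: 28.6
tool_pos: [0.5566, 0.2494, 0.2145]
orientation: [0.663, 0.748, -0.002, -0.002]
wrist_force: [-0.8, 0.4, 0.1]
gripper_width: -0.0002
```

```bash
python3 -c "
from h import *
st();print(w2b(get_state()['tool_pos']))"
```

```text
28.6 [0.5566 0.2494 0.2145] psi 96.9 tz [-0.006 -0.    -1.   ] F [-0.8   0.45  0.08] w -0.0002 q [0.29 0.22 1.61 0.   1.32 0.17]
[-1.55298768e+01 -8.85546764e-03  2.14544029e+02]
```

move_arm:
  series:
    - {"fingers": -1,"tx": 0,"ty": 0.003,"tz": 0,"wx": 0,"wy": 0,"wz": 0}
    - {"fingers": -1,"tx": 0,"ty": 0.005,"tz": 0,"wx": 0,"wy": 0,"wz": 0}
    - {"fingers": -1,"tx": 0,"ty": 0.005,"tz": 0,"wx": 0,"wy": 0,"wz": 0}

```text
time_s: 28.9
tool_pos: [0.5591, 0.2498, 0.2145]
orientation: [0.663, 0.749, -0.004, -0.004]
wrist_force: [-10.5, -2.0, 6.7]
gripper_width: -0.0
```

```bash
python3 -c "
from h import *
st();print(w2b(get_state()['tool_pos']))"
```

```text
28.9 [0.5591 0.2498 0.2145] psi 96.9 tz [-0.012 -0.001 -1.   ] F [-10.52  -1.96   6.71] w -0.0 q [0.29 0.23 1.59 0.   1.33 0.17]
[-1.29525422e+01  5.32876184e-02  2.14497398e+02]
```

move_arm:
  series:
    - {"fingers": -1,"tx": 0,"ty": 0.002,"tz": 0,"wx": 0,"wy": 0,"wz": 0}
    - {"fingers": -1,"tx": 0,"ty": 0.002,"tz": 0,"wx": 0,"wy": 0,"wz": 0}

```text
time_s: 29.1
tool_pos: [0.5593, 0.2498, 0.2145]
orientation: [0.663, 0.749, -0.006, -0.005]
wrist_force: [-19.4, -3.5, 10.9]
gripper_width: -0.0001
```

```bash
python3 -c "
from h import *
st();print(w2b(get_state()['tool_pos']))"
```

```text
29.1 [0.5593 0.2498 0.2145] psi 97.0 tz [-0.016 -0.002 -1.   ] F [-19.43  -3.53  10.86] w -0.0001 q [0.29 0.23 1.59 0.   1.33 0.17]
[-1.27626365e+01  5.29203850e-02  2.14479960e+02]
```

move_arm:
  series:
    - {"fingers": -1,"tx": 0,"ty": -0.02,"tz": 0,"wx": 0,"wy": 0,"wz": 0}
    - {"fingers": -1,"tx": 0,"ty": -0.05,"tz": 0,"wx": 0,"wy": 0,"wz": 0}
    - {"fingers": -1,"tx": 0,"ty": -0.08,"tz": -0.03,"wx": 0,"wy": 0,"wz": 0}
    - {"fingers": -1,"tx": 0,"ty": -0.12,"tz": -0.06,"wx": 0,"wy": 0,"wz": 0}
    - {"fingers": -1,"tx": 0,"ty": -0.12,"tz": -0.06,"wx": 0,"wy": 0,"wz": 0}
    - {"fingers": -1,"tx": 0,"ty": -0.12,"tz": -0.06,"wx": 0,"wy": 0,"wz": 0}

```text
time_s: 29.7
tool_pos: [0.4448, 0.2361, 0.2769]
orientation: [0.663, 0.749, -0.0, -0.001]
wrist_force: [-0.7, -0.3, 0.2]
gripper_width: 0.0002
```

```bash
python3 -c "
from h import *
st()
c=cam('scene','s28f');crop(c,295,160,455,280,5,'s28')
p=lambda P:((proj(c,P)[0]-[295,160]+.5)*5).round()
for th in (0,.03,.06): print(th,[p(B(*Ft(th,*q))) for q in [(8,-150,160),(8,150,160),(8,-35,200),(8,35,200)]])
c=cam('top','t28f');crop(c,95,135,220,215,6,'t28')"
```

```text
29.7 [0.4448 0.2361 0.2769] psi 96.9 tz [-0.002  0.001 -1.   ] F [-0.67 -0.34  0.22] w 0.0002 q [ 0.33 -0.09  1.81  0.    1.42  0.21]
0 [array([ 86., 175.]), array([693., 178.]), array([332., 115.]), array([477., 116.])]
0.03 [array([ 85., 168.]), array([690., 171.]), array([330., 107.]), array([474., 108.])]
0.06 [array([ 84., 162.]), array([687., 164.]), array([327.,  99.]), array([471., 100.])]
```

View pics/s28.png

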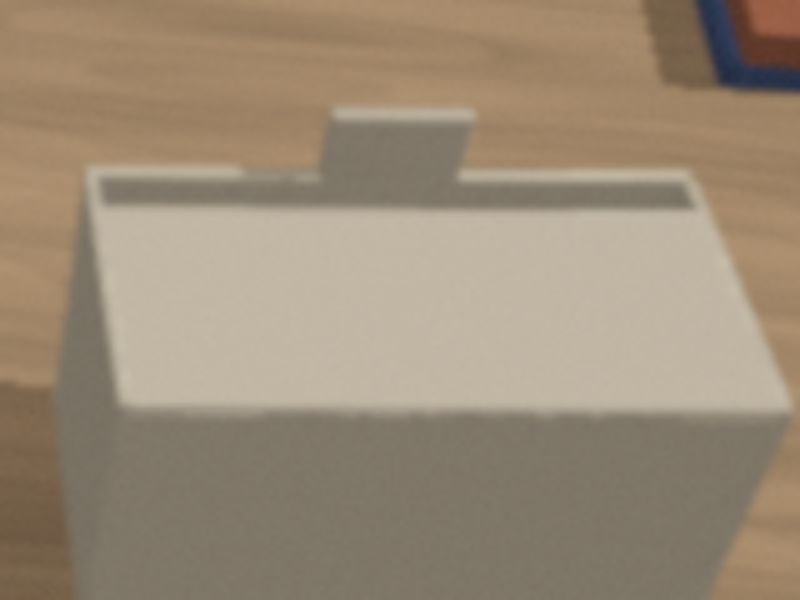

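View pics/t28.png

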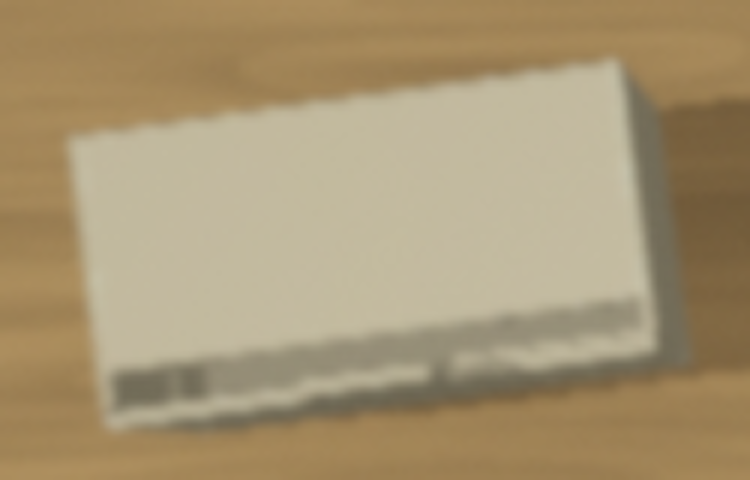

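View pics/s28f.png

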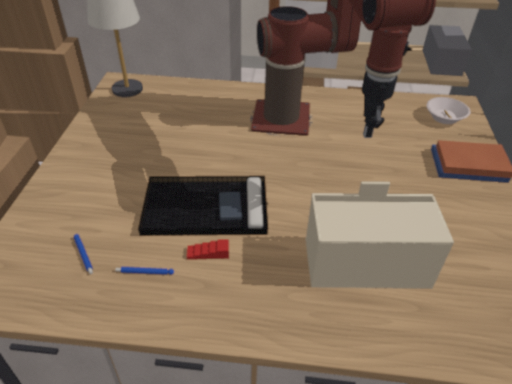

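```bash
python3 -c "
from h import *
print(hand_in()); st()"
```

```text
the job is handed in; nothing more can be done
None
the job is handed in; nothing more can be done
```

I opened the cream bin, laid the gauge in the long cradle and then the torch in the short one, shut the front and handed in at about 30 s of the 72 s allowed. No verdict was reported.

- **Front open:** I hooked the tab and tipped the front to its stop. The pictures fit 0.95 rad.
- **Gauge:** I pressed it into both notches at about 8.5 N while still held. The pictures put it within about 1 mm of the seated line and 2 mm off lengthwise. It stayed put when released.
- **Torch:** I pressed it in at about 11.6 N while still held. It matched the predicted seat to about a pixel and also stayed put when released.
- **Front shut:** I pushed the front until it stopped moving and the force rose to 19 N, then backed the arm off. The last pictures show it flush with the housing, at about 0 rad.
- **Other things:** The power bank, travel case, door stopper and both blue pens look unmoved.

**Not checked:** With the front shut, the closed top hides the cradles. The last sight of both objects in their notches was before the front began to close. They were still partly visible about a third of the way through closing, at about 0.6 rad. No check failed.

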